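# Zero the bench scale, load the plate carrier and carry it level onto the pan

## Robot

A 6-joint arm with a two-finger parallel gripper is mounted at the origin on the work surface. World frame = base frame: x ahead of the robot, y to its left, z up, the work surface at z = 0. Lengths are in mm, angles in rad, forces in N, time in s.
With the tool pointing down it reaches from about 350 to 975 mm from the base axis. Payload 7.1 kg.
Tool frame: the origin (TCP) lies midway between the tips of the shut fingers; the grasp point (between the pads) lies 19 mm behind it; z points along the fingers, y is the line along which they close (so a half turn about z gives the same grasp; the last joint's range is limited). The gripper opens to 88 mm and grips with 3 to 60 N. Pads are 20 mm wide; open, the fingers measure 115 mm over their backs; the gripper's body (75 mm by 178 mm) begins 61 mm behind the grasp point.
Start: joints at [1.28, 0.423, 1.63, -0, 1.089, -0.019], TCP at [167.759, 602.048, 222.675] pointing down, gripper open.
Joint ranges: [-3, 3], [-0.9, 2.11], [0.09, 2.58], [-1.31, 4.45], [0.11, 2.69], [-2.54, 2.54]. Speed limits (rad/s): [2.39, 2.39, 3.01, 3.14, 3.14, 3.14].

## Interface

Orientations are given as a rotation vector (axis times angle).
In Python, from workcell import ctrl gives the robot as it stands.
- The arm moves only by the shell command python3 -m pendant 'ROWS'. ROWS is a JSON object of lists of equal length, an entry for each row: "grip": the opening, from -1 (shut) to 1 (fully open); "linear": the shift along the tool's x, y, z in mm, a list of three; "angular": the turn, a rotation vector about the tool's x, y, z in rad, a list of three. In form: {"grip": [grip, ...], "linear": [[tx, ty, tz], ...], "angular": [[ax, ay, az], ...]}. A call has 1 to 12 rows; each row shifts and turns the commanded pose from where the row before left it, along the tool's axes as they then stand; what a row does not reach is not made up. A row lasts 1/12 s, in which the tool goes at most 41.7 mm and 7.16 degrees, less where a joint would pass 70% of its speed; a pose out of reach is approached as far as the arm can. A call with a gripper value outside its range is refused whole. The fingers move at their own pace and stop on an object; the grip force is fixed at half the most. Time passes only in rows, so rows that do not move let the fingers close. It gives the time, the measured TCP pose, the force, the opening and the grip force at its end, in the units of the state.
- ctrl.get_obs(): the state, without advancing time (a new reading comes with each control period).
- ctrl.get_image(name): name is "side" or "top"; returns the picture (384x512x3 uint8, red, green, blue); there is no depth.
- ctrl.camera_params(name): a dict with "vfov" (degrees; the focal length in pixels is half the picture's height over the tangent of half this angle, whatever the lens; pixels are square), "cx", "cy" (the principal point, pixels), "R" (3x3) and "t" (3): a world point X has camera coordinates R X + t. Camera axes: x right, y down, z forward; pixel columns grow to the right and rows downward; lengths in mm; the calibration is good to about 2 mm. A picture is of the moment at which its call begins. camera_params takes no time and is no camera call.
- ctrl.close_job(): hands the job in; it is judged then, once.
The state is a dict: "t": time; "qpos": joint angles; "qvel": joint speeds; "joint_torque": joint torques, N m; "ee_pos": TCP position; "orientation": TCP orientation; "ft_force": force on the tool from outside, world axes, zero at the start; "moment": the same for the moment, N m; "width": finger opening in mm; "grasp_force": force on a finger pad.
Only numpy, scipy, OpenCV 4.12 (cv2) and the standard library are available. Lean on these libraries where they do the work, as an engineer would, in place of code of your own. Each camera call takes 0.05 s, during which the arm holds its last target. There are 200 camera calls.

## Task

Take the stylus from its stand, press the scale's recessed zero button fully down with the stylus tip while the pan is still empty, and put the stylus back upright in its stand. Then, with the plate carrier still standing on the bench, draw every plate there is in the rack up out of its slot and stand it fully down in a free slot of the carrier. Last, carry the carrier level by its handle onto the scale's pan, set it down gently, centred and lengthways with the pan, and knock nothing over on the way.

Things in the scene. Friction and masses are not known exactly. Their poses are not given: they have to be found in the camera images.
- tray: Plate carrier: loose pale wooden slotted box with a handle, 100 mm (x) by 200 mm (y), side walls 50 mm high, about 0.32 kg. Stands on the bench left or right (varies), the rack on the other side; may be knocked 2 to 4 cm aside. Origin: centre of underside, z up. Four slots along x at y = -82, -42, 42, 82 mm, 9 mm wide, 88 long; slot floor 6 mm, blocks between slots 46 mm above the underside.
- tray_handle (a point): Centre of the carrier's handle, 111 mm above its underside on its centre: a dark wooden bar along the carrier's x, 84 mm long, 14 mm thick (y), 18 mm tall (its top 120 mm above the underside), on two 12 mm steel posts at x = -36 and 36 mm; open below the bar between the posts.
- rack: Plate rack: fixed darker wooden slotted box without a handle, 100 mm (x) by 170 mm (y), side walls 50 mm high. Four slots along x, 8 mm wide, 88 mm long, at y = -66, -22, 22 and 66 mm; slot floor 6 mm, blocks between the slots 46 mm above the bench. Origin: centre of its underside, z up.
- plate1: Aluminium practice plate, 80 mm wide (its x), 4 mm thick (y), 75 mm tall (z), standing upright; the top 15 mm is a dark wooden grip strip 10 mm thick and as wide as the plate. 60 g. At the start it stands in one of the rack's slots. Origin: middle of its bottom edge, z up. May be absent.
- plate2: Aluminium practice plate, 80 mm wide (its x), 4 mm thick (y), 75 mm tall (z), standing upright; the top 15 mm is a dark wooden grip strip 10 mm thick and as wide as the plate. 60 g. At the start it stands in one of the rack's slots. Origin: middle of its bottom edge, z up. May be absent.
- plate3: Aluminium practice plate, 80 mm wide (its x), 4 mm thick (y), 75 mm tall (z), standing upright; the top 15 mm is a dark wooden grip strip 10 mm thick and as wide as the plate. 60 g. At the start it stands in one of the rack's slots. Origin: middle of its bottom edge, z up. May be absent.
- plate4: Aluminium practice plate, 80 mm wide (its x), 4 mm thick (y), 75 mm tall (z), standing upright; the top 15 mm is a dark wooden grip strip 10 mm thick and as wide as the plate. 60 g. At the start it stands in one of the rack's slots. Origin: middle of its bottom edge, z up. May be absent.
- scale: The bench scale, fixed, its console towards the robot: white housing 165 mm deep (x) by 230 mm wide (y), 50 mm high, under a steel pan; in front of it a console from x = -82 to -152 mm, 48 mm high, with a display and the recessed zero button. Origin: on the bench below the centre of the pan; x points away from the robot, y to the left.
- pan (a point): Centre of the top of the scale's flat steel pan, 66 mm above the bench; the pan is 150 mm (scale x) by 210 mm (scale y), without a rim, and does not move.
- zero_face (a point): Centre of the top face of the zero button: a round black cap 17 mm across at the bottom of a 20 mm square pocket in the console's top, at scale x = -120, y = 70 mm. Its face lies 41 mm above the bench, 7 mm below the console's top, and goes down with it.
- zero (a joint): Travel of the zero button, m: 0 released, 0.005 fully down (about 5 N; it springs back when released).
- stand: The stylus stand, fixed: steel foot 70 mm square, 6 mm thick, with a wooden block 52 mm square up to 60 mm above the bench; in its middle a 24 mm square hole reaching down to the steel foot. Origin: centre of its underside, on the axis of the hole.
- stylus: The stylus, standing tip down in the stand (it may lean a few degrees): round aluminium handle 18 mm in diameter from 30 to 130 mm above the tip, and a steel tip 7 mm in diameter and 30 mm long below it. 60 g. Origin at the end of the tip, z along the stylus to its top.
- stylus_tip (a point): The end of the stylus tip.
- stylus_top (a point): The centre of the stylus's top end, 130 mm from the tip.
- tin1: Bystander: small round metal tin with lid, 51 mm across, 22 mm high, left of the stylus stand. Origin: centre of its underside.
- tin2: Bystander: small round metal tin with lid, 51 mm across, 22 mm high, right of the stylus stand. Origin: centre of its underside.
- tin3: Bystander: round metal tin with lid, 67 mm across, 26 mm high, left of the scale. Origin: centre of its underside.
- jar: Bystander: metal jar with white cap, 44 mm across, 75 mm high, right of the scale. Origin: centre of its underside.

How it is judged (in metres and radians):
On the way, in this order (a step that is already met when the one before it is completed fails the run):
1. the zero button is pressed down (at least 4 of its 5 mm) by the tip of the stylus, with the pan empty (value of joint zero above 0.004 m and distance between stylus_tip and zero_face below 0.011 m and horizontal distance between tray and pan above 0.12 m), for 0.1 s.
2. the stylus is back in its stand and every plate stands in a slot of the carrier, which still stands on the bench (x of plate1 in the frame of tray between -0.015 and 0.015 m and y of plate1 in the frame of tray between -0.095 and 0.095 m and z of plate1 in the frame of tray between 0 and 0.012 m and angle between the z axis of each of plate1, plate2, plate3, plate4 and the z axis of tray, either way round below 0.25 rad and x of plate2 in the frame of tray between -0.015 and 0.015 m and y of plate2 in the frame of tray between -0.095 and 0.095 m and z of plate2 in the frame of tray between 0 and 0.012 m and x of plate3 in the frame of tray between -0.015 and 0.015 m and y of plate3 in the frame of tray between -0.095 and 0.095 m and z of plate3 in the frame of tray between 0 and 0.012 m and x of plate4 in the frame of tray between -0.015 and 0.015 m and y of plate4 in the frame of tray between -0.095 and 0.095 m and z of plate4 in the frame of tray between 0 and 0.012 m and horizontal distance between stylus_tip and stand below 0.014 m and height (world z) of stylus_tip below 0.014 m and angle between stylus's own z axis and vertical below 0.3 rad and height (world z) of tray below 0.008 m), for 0.2 s.
At the end, for the whole second after the job is handed in: The carrier stands level on the pan, its centre within 25 mm of the pan's and its length within 0.2 rad of the pan's length; every plate stands upright (within 0.25 rad) fully down in a slot of it; the stylus stands tip down in its stand, and all is at rest (x of plate1 in the frame of tray between -0.015 and 0.015 m and y of plate1 in the frame of tray between -0.095 and 0.095 m and z of plate1 in the frame of tray between 0 and 0.012 m and angle between the z axis of each of plate1, plate2, plate3, plate4 and the z axis of tray, either way round below 0.25 rad and x of plate2 in the frame of tray between -0.015 and 0.015 m and y of plate2 in the frame of tray between -0.095 and 0.095 m and z of plate2 in the frame of tray between 0 and 0.012 m and x of plate3 in the frame of tray between -0.015 and 0.015 m and y of plate3 in the frame of tray between -0.095 and 0.095 m and z of plate3 in the frame of tray between 0 and 0.012 m and x of plate4 in the frame of tray between -0.015 and 0.015 m and y of plate4 in the frame of tray between -0.095 and 0.095 m and z of plate4 in the frame of tray between 0 and 0.012 m and horizontal distance between tray and pan below 0.025 m and z of tray in the frame of pan between -0.006 and 0.006 m and angle between tray's own z axis and vertical below 0.06 rad and angle between the y axis of tray and the y axis of scale, either way round below 0.2 rad and horizontal distance between stylus_tip and stand below 0.014 m and height (world z) of stylus_tip below 0.014 m and angle between stylus's own z axis and vertical below 0.3 rad and linear speed of tray below 0.02 m/s); the robot touches nothing.
It fails at once if the carrier is tipped by more than 0.3 rad (angle between tray's own z axis and vertical above 0.3 rad).
It fails at once if a tin or the jar is knocked over (angle between any of tin1, tin2, tin3, jar's own z axis and vertical above 0.6 rad).
It fails at once if the carrier is set down on the scale with a blow of more than 80 N (contact force between tray and scale above 80 N).
Of plate1, plate2, plate3, plate4 only 2 to 4 are there at a start; the rules pass over those that are not, and their reading is None.
At some moment in a run one of tray may be knocked a few centimetres aside while the robot is not near it.
It also fails if it takes over 210 s, if anything falls off the work surface, if the arm or the gripper's body presses on something with over 40 N, if the wrist force passes 120 N, or if a joint passes its speed limit or range.

## Working session

There is one attempt and no reset: what is moved stays moved. The work goes in short steps, Python scripts to look and compute and a shell command to move; the robot and the scene stay as the last step left them, time stands still between calls to the robot, and variables do not carry over. Pictures are saved under pics/ and viewed, at most 17 in all, crops included, and the job is handed in when it is done.

```bash
ls; mkdir -p pics
python3 - <<'E'
from workcell import ctrl
import cv2, numpy as np
o=ctrl.get_obs();print({k:np.round(v,3).tolist() for k,v in o.items()})
for n in("side","top"):
    cv2.imwrite(f"pics/{n}0.png",ctrl.get_image(n)[:,:,::-1]);print(n,{k:np.round(v,4).tolist() for k,v in ctrl.camera_params(n).items()})
E
```

```text
pics
{'t': 0.0, 'qpos': [1.28, 0.424, 1.631, -0.0, 1.089, -0.019], 'qvel': [0.004, -0.001, 0.001, 0.001, 0.0, -0.0], 'joint_torque': [-0.003, -54.462, -27.366, 0.064, 0.023, -0.0], 'ee_pos': [167.609, 601.515, 221.909], 'orientation': [-0.426, -3.112, 0.002], 'ft_force': [0.343, -0.325, 0.195], 'moment': [-0.022, -0.02, 0.031], 'grasp_force': 0.0, 'width': 88.236}
side {'vfov': 55.0418, 'cx': 255.8709, 'cy': 183.9345, 'R': [[-0.9193, -0.3927, -0.0252], [-0.1818, 0.4805, -0.8579], [0.349, -0.7841, -0.5132]], 't': [521.9232, 205.8405, 786.3774]}
top {'vfov': 45.4587, 'cx': 251.8256, 'cy': 192.5169, 'R': [[-0.0278, -0.9995, -0.0116], [-0.9822, 0.0295, -0.1855], [0.1858, 0.0063, -0.9826]], 't': [38.6969, 573.8297, 1307.302]}
```

View pics/top0.png

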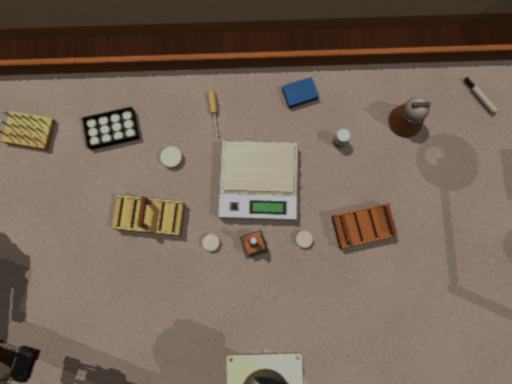

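View pics/side0.png

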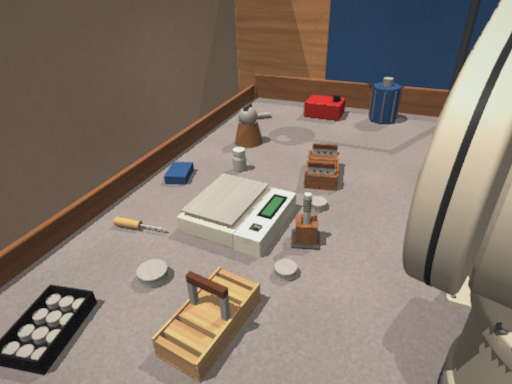

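The top view shows the carrier at about (149,216), the scale at (260,180), the stand and stylus at (254,243), the rack at (364,227) and tins at (211,242), (305,240) and (171,157). The side view shows the same layout, with the stylus top at about (308,196) and the carrier's handle at (207,286). Next I'll enlarge these regions.

```bash
cat > h.py <<'E'
import numpy as np, cv2
from workcell import ctrl
def cam(n):
    p=ctrl.camera_params(n);f=192/np.tan(np.radians(p["vfov"]/2));R=np.array(p["R"]);t=np.array(p["t"])
    K=np.array([[f,0,p["cx"]],[0,f,p["cy"]],[0,0,1]]);return K,R,t
def ray(n,uv):
    K,R,t=cam(n);return -R.T@t, R.T@np.linalg.solve(K,[uv[0],uv[1],1])
def onz(n,uv,z):
    c,d=ray(n,uv);return c+d*(z-c[2])/d[2]
def proj(n,X):
    K,R,t=cam(n);q=K@(R@np.asarray(X,float)+t);return q[:2]/q[2]
def tri(a,b):  # top pixel, side pixel -> point, gap
    P=[cam(n)[0]@np.c_[cam(n)[1],cam(n)[2]] for n in("top","side")]
    x=cv2.triangulatePoints(P[0],P[1],np.float64(a),np.float64(b))[:,0];x=x[:3]/x[3]
    return x,[np.round(proj("top",x)-a,1),np.round(proj("side",x)-b,1)]
def img(n): return ctrl.get_image(n)[:,:,::-1].copy()
def crop(im,x,y,w,h,s): return cv2.resize(im[y:y+h,x:x+w],None,fx=s,fy=s,interpolation=cv2.INTER_CUBIC)
E
python3 - <<'E'
from h import *
t=cv2.imread("pics/top0.png");s=cv2.imread("pics/side0.png")
a=np.hstack([crop(t,107,187,80,60,5),crop(t,324,197,80,60,5)]);b=np.hstack([crop(t,213,187,80,75,5)[:300],crop(t,224,220,64,48,6.25)])
cv2.imwrite("pics/c1.png",np.vstack([a,b]))
a=np.hstack([crop(s,150,260,120,110,3.3333)[:330],crop(s,290,135,60,60,6.6667)[:330]])
b=np.hstack([crop(s,280,185,60,50,5.4)[:270,:300],crop(s,210,170,100,60,5)[:270,:500]])
cv2.imwrite("pics/c2.png",np.vstack([a[:,:800],b]))
E
```

```text
(no output)
```

View pics/c1.png

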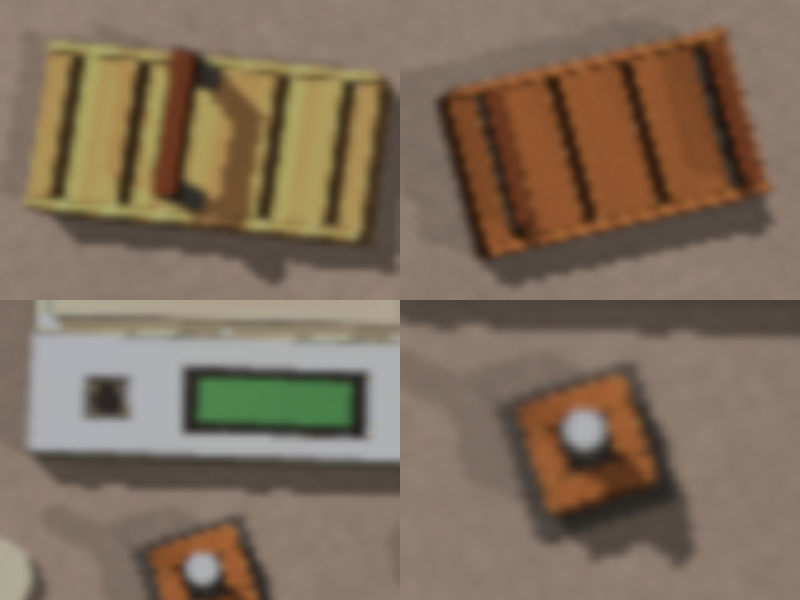

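View pics/c2.png

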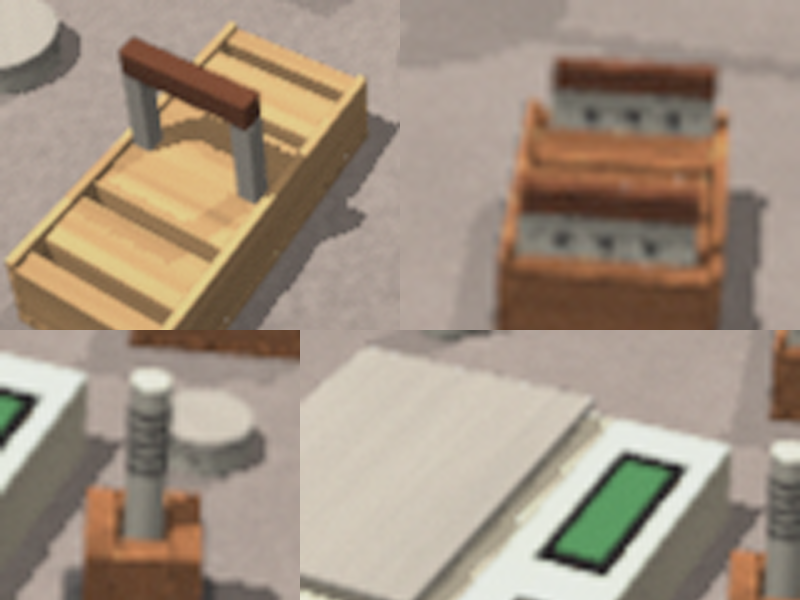

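The enlarged views show two plates, in the rack's end slots at top pixels of about (346,223) and (393,212). The other rack slots are empty, the four carrier slots are free, and the stylus top is at about (253,240.7). Next I'll turn these corners into points.

```bash
cat > m0.py <<'E'
from h import *
T=lambda o,s,P:[(o[0]+(x+.5)/s-.5,o[1]+(y+.5)/s-.5) for x,y in P]
pr=lambda *a:print(*[np.round(v,3).tolist() if isinstance(v,np.ndarray) else v for v in a])
S=T((150,260),3.3333,[(10,262),(233,25),(366,78)])
tt=T((107,187),5,[(50,43),(384,75),(367,240),(27,205)])
for a,b in zip(tt[:3],S): pr("tray",*tri(a,b))
rt=T((324,197),5,[(47,98),(327,32),(368,187),(86,255)])
for a,b in zip(rt,T((290,135),6.6667,[(107,262),(133,105),(328,118),(322,268)])): pr("rack",*tri(a,b))
st=T((224,220),6.25,[(116,105),(230,73),(264,187),(152,215)])
def box(name,c,z):
    P=np.array([onz("top",q,z)[:2] for q in c]);(m,wh,an)=cv2.minAreaRect(P.astype(np.float32))
    e=P[1]-P[0]+P[2]-P[3]; pr(name,P.mean(0),"sides",np.linalg.norm(P-np.roll(P,-1,0),axis=1),"long dir deg",np.degrees(np.arctan2(e[1],e[0])))
box("tray",tt,50);box("rack",rt,50);box("stand",st,60)
tp=T((224,220),6.25,[(185,130)])[0];sp=T((280,185),5.4,[(152,52)])[0]
pr("stylus top",*tri(tp,sp)); pr("styl z130",onz("top",tp,130))
h=T((107,187),5,[(172,49),(192,51),(180,200),(155,196)])
hs=T((150,260),3.3333,[(122,46),(133,38),(258,97),(248,108)])
pr("handle",*tri(np.mean(h,0),np.mean(hs,0)));box("handle",h,120)
pr("zero",onz("top",T((213,187),5,[(107,97)])[0],48))
t=cv2.imread("pics/top0.png");hv=cv2.cvtColor(t,cv2.COLOR_BGR2HSV)
g=cv2.inRange(hv,(50,100,60),(75,255,255));pr("display",onz("top",np.argwhere(g)[:,::-1].mean(0),48))
E
python3 m0.py
python3 - <<'E'
from h import *
t=cv2.imread("pics/top0.png");s=cv2.imread("pics/side0.png")
print("cams",[np.round(ray(n,(0,0))[0]) for n in("top","side")])
cv2.imwrite("pics/c3.png",np.vstack([np.hstack([crop(t,214,133,90,90,4.4)[:,:396],crop(t,330,197,80,60,5)[:396,:404] if 0 else cv2.resize(crop(t,335,200,66,66,6),(396,396))])]))
E
```

```text
tray [578.436, 425.618, 49.024] [array([0.2, 0.4]), array([-1.1, -0.2])]
tray [554.336, 226.792, 44.661] [array([0.1, 0.2]), array([-0.5, -0.1])]
tray [456.978, 237.144, 44.808] [array([-0. , -0.1]), array([0.2, 0. ])]
rack [496.973, -214.963, 49.444] [array([0. , 0.2]), array([-0.2, -0. ])]
rack [532.501, -383.734, 45.056] [array([0., 0.]), array([-0., -0.])]
rack [438.596, -399.677, 46.533] [array([0.1, 0.4]), array([-0.6, -0.1])]
rack [404.08, -230.684, 56.461] [array([0. , 0.1]), array([-0.2, -0. ])]
tray [518.097, 331.312] sides [201.325, 98.394, 202.434, 97.387] long dir deg -97.36979247563306
rack [468.382, -306.841] sides [170.981, 93.593, 170.24, 94.061] long dir deg -78.30999978241833
stand [425.374, 19.705] sides [55.061, 55.013, 53.296, 53.464] long dir deg -76.81429234523507
stylus top [425.652, 21.479, 134.265] [array([0. , 0.2]), array([-0.3, -0. ])]
styl z130 [426.474, 21.603, 130.0]
handle [517.085, 332.946, 118.405] [array([0.1, 0.2]), array([-0.7, -0.1])]
handle [517.809, 332.83] sides [11.449, 84.568, 14.285, 83.623] long dir deg -99.26551111574837
zero [536.708, 76.138, 48.0]
display [530.983, -23.592, 48.0]
cams [array([ 322.,   14., 1391.]), array([243., 723., 593.])]
```

View pics/c3.png

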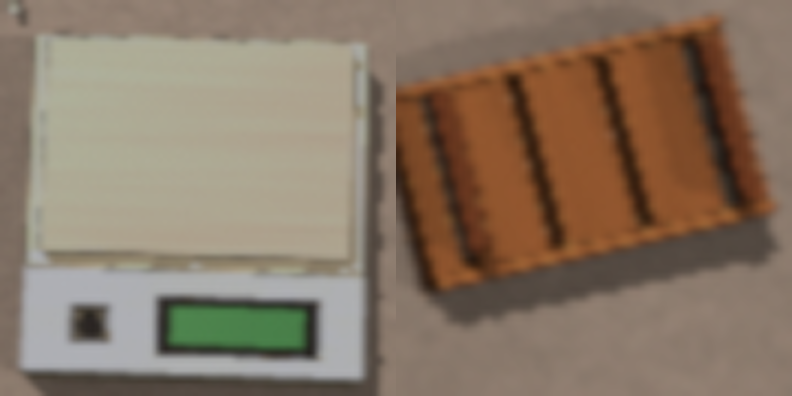

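The crop shows the pan and console edges clearly: the pocket is at (234,206), the console front corners are at about (219,217) and (297,219), and the rack matches the earlier view. Next are the scale pose and the pose-to-rows helper.

```bash
cat >> h.py <<'E'
from scipy.spatial.transform import Rotation as Ro
def go(p,yaw=None):
    """deltas from the measured pose: first turn about tool z, then shift in the turned frame"""
    o=ctrl.get_obs();R=Ro.from_rotvec(o["orientation"]);y=R.as_matrix()[:,1];y0=np.degrees(np.arctan2(y[1],y[0]))
    dz=0 if yaw is None else (y0-yaw+180)%360-180   # tool z is down
    t=Ro.from_euler("x",180,degrees=True)
    yy=y0 if yaw is None else yaw
    ya=np.array([np.cos(np.radians(yy)),np.sin(np.radians(yy)),0]);za=np.array([0,0,-1.]);xa=np.cross(ya,za)
    d=np.c_[xa,ya,za].T@(np.array(p)-o["ee_pos"])
    z=R.as_matrix()[:,2]
    print("pos",np.round(o["ee_pos"],1),"yaw",round(y0,1),"z",np.round(z,3),"F",np.round(o["ft_force"],1),"w",round(o["width"],1),"t",round(o["t"],1))
    print("turn z rad",round(np.radians(dz),3),"lin",np.round(d,1),"rows>=",int(np.ceil(max(np.linalg.norm(d)/41.7,abs(dz)/7.16))))
E
python3 - <<'E'
from m0 import *
P=T((214,133),4.4,[(48,40),(353,45),(351,262),(42,250)]);box("pan",P,66)
C=T((214,133),4.4,[(25,266),(365,276),(365,380),(22,370)]);box("console",C,48)
t=cv2.imread("pics/top0.png");hv=cv2.cvtColor(t,cv2.COLOR_BGR2HSV)
g=cv2.inRange(hv,(50,100,60),(75,255,255));c=np.argwhere(g)[:,::-1].astype(np.float32);print(cv2.minAreaRect(c))
go([426,21.5,222])
E
```

```text
tray [578.436, 425.618, 49.024] [array([0.2, 0.4]), array([-1.1, -0.2])]
tray [554.336, 226.792, 44.661] [array([0.1, 0.2]), array([-0.5, -0.1])]
tray [456.978, 237.144, 44.808] [array([-0. , -0.1]), array([0.2, 0. ])]
rack [496.973, -214.963, 49.444] [array([0. , 0.2]), array([-0.2, -0. ])]
rack [532.501, -383.734, 45.056] [array([0., 0.]), array([-0., -0.])]
rack [438.596, -399.677, 46.533] [array([0.1, 0.4]), array([-0.6, -0.1])]
rack [404.08, -230.684, 56.461] [array([0. , 0.1]), array([-0.2, -0. ])]
tray [518.097, 331.312] sides [201.325, 98.394, 202.434, 97.387] long dir deg -97.36979247563306
rack [468.382, -306.841] sides [170.981, 93.593, 170.24, 94.061] long dir deg -78.30999978241833
stand [425.374, 19.705] sides [55.061, 55.013, 53.296, 53.464] long dir deg -76.81429234523507
stylus top [425.652, 21.479, 134.265] [array([0. , 0.2]), array([-0.3, -0. ])]
styl z130 [426.474, 21.603, 130.0]
handle [517.085, 332.946, 118.405] [array([0.1, 0.2]), array([-0.7, -0.1])]
handle [517.809, 332.83] sides [11.449, 84.568, 14.285, 83.623] long dir deg -99.26551111574837
zero [536.708, 76.138, 48.0]
display [530.983, -23.592, 48.0]
pan [651.184, -0.607] sides [208.291, 150.697, 206.939, 146.31] long dir deg -93.37963571406098
console [534.729, 5.814] sides [230.396, 70.827, 230.187, 71.097] long dir deg -93.39875090319663
((267.5, 207.0), (8.0, 29.0), 90.0)
pos [167.6 601.6 222. ] yaw 74.4 z [-0.    -0.001 -1.   ] F [-0.1 -0.8  1.1] w 87.9 t 0.1
turn z rad 0.0 lin [-404.6 -489.4   -0. ] rows>= 16
```

Pan, console and button agree with each other: computed zero is (535.7,76.1), measured (536.7,76.1). I'll move above the stylus.

```bash
python3 -m pendant '{"grip":[0,0,0,0,0,0,0,0,0,0,0,0],"linear":[[-20,-24.5,0],[-20,-24.5,0],[-20,-24.5,0],[-20,-24.5,0],[-20,-24.5,0],[-20,-24.5,0],[-20,-24.5,0],[-20,-24.5,0],[-20,-24.5,0],[-20,-24.5,0],[-20,-24.5,0],[-20,-24.5,0]],"angular":[[0,0,0],[0,0,0],[0,0,0],[0,0,0],[0,0,0],[0,0,0],[0,0,0],[0,0,0],[0,0,0],[0,0,0],[0,0,0],[0,0,0]]}'
python3 -m pendant '{"grip":[0,0,0,0,0,0,0,0,0,0],"linear":[[-20,-24.5,0],[-20,-24.5,0],[-20,-24.5,0],[-20,-24.5,0],[-20,-24.5,0],[-20,-24.5,0],[-20,-24.5,0],[-20,-24.5,0],[0,0,0],[0,0,0]],"angular":[[0,0,0],[0,0,0],[0,0,0],[0,0,0],[0,0,0],[0,0,0],[0,0,0],[0,0,0],[0,0,0],[0,0,0]]}'
python3 -c "
from h import *
go([426,21.5,84])"
```

```text
t: 1.1
ee_pos: [320.1, 252.9, 222.6]
orientation: [-0.425, -3.113, 0.0]
ft_force: [-0.1, 0.4, -0.2]
width: 44.0
grasp_force: 0.0
t: 1.93
ee_pos: [421.6, 21.5, 222.4]
orientation: [-0.431, -3.111, -0.0]
ft_force: [-1.0, 0.1, -0.6]
width: 43.8
grasp_force: 0.0
pos [421.6  21.5 222.4] yaw 74.2 z [-0.001  0.    -1.   ] F [-1.   0.1 -0.6] w 43.8 t 1.9
turn z rad 0.0 lin [ -4.2   1.2 138.4] rows>= 4
```

```bash
python3 -m pendant '{"grip":[0,0,0,0,0,0,0,0,0,0,0,0],"linear":[[-4.2,1.2,0],[0,0,17],[0,0,17],[0,0,17],[0,0,17],[0,0,17],[0,0,17],[0,0,17],[0,0,10],[0,0,9],[0,0,0],[0,0,0]],"angular":[[0,0,0],[0,0,0],[0,0,0],[0,0,0],[0,0,0],[0,0,0],[0,0,0],[0,0,0],[0,0,0],[0,0,0],[0,0,0],[0,0,0]]}'
python3 -m pendant '{"grip":[-1,-1,-1,-1,-1,-1,-1,-1],"linear":[[0,0,0],[0,0,0],[0,0,0],[0,0,0],[0,0,0],[0,0,0],[0,0,0],[0,0,0]],"angular":[[0,0,0],[0,0,0],[0,0,0],[0,0,0],[0,0,0],[0,0,0],[0,0,0],[0,0,0]]}'
python3 -m pendant '{"grip":[-1,-1,-1,-1,-1,-1,-1,-1,-1,-1],"linear":[[0,0,-5],[0,0,-10],[0,0,-15],[0,0,-15],[0,0,-15],[0,0,-15],[0,0,-15],[0,0,-10],[0,0,0],[0,0,0]],"angular":[[0,0,0],[0,0,0],[0,0,0],[0,0,0],[0,0,0],[0,0,0],[0,0,0],[0,0,0],[0,0,0],[0,0,0]]}'
python3 - <<'E'
from h import *
t=img("top");s=img("side");cv2.imwrite("pics/top1.png",t);cv2.imwrite("pics/side1.png",s)
go([536,76,230])
p=ctrl.get_obs()["ee_pos"];tip=proj("side",p+[0,0,-75]);print(tip)
x,y=int(tip[0])-30,int(tip[1])-40
cv2.imwrite("pics/c4.png",crop(s,x,y,60,60,8));print(x,y)
E
```

```text
t: 2.93
ee_pos: [425.6, 23.4, 84.5]
orientation: [-0.423, -3.112, 0.0]
ft_force: [-0.2, 0.4, -0.5]
width: 43.9
grasp_force: 0.0
t: 3.6
ee_pos: [426.3, 22.7, 85.1]
orientation: [0.426, 3.112, 0.0]
ft_force: [-0.5, 1.8, 5.9]
width: 17.8
grasp_force: 30.0
t: 4.43
ee_pos: [425.9, 22.7, 184.9]
orientation: [0.426, 3.112, 0.0]
ft_force: [-0.6, -0.2, -0.8]
width: 17.5
grasp_force: 30.0
pos [425.3  22.6 184. ] yaw 74.4 z [-0.001 -0.    -1.   ] F [ 0.6  0.1 -0.6] w 17.5 t 4.5
turn z rad 0.0 lin [-92.3  81.1 -46. ] rows>= 4
[306.93689622 203.55797914]
276 163
```

View pics/c4.png

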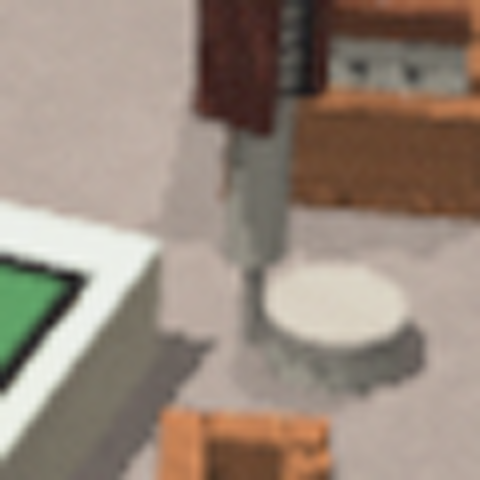

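The crop shows the stylus hanging nearly vertical, with its tip at side pixel (307.4,205.4) against about (306.9,204.9) predicted, so the tip is right under the TCP. I'll move over the button.

```bash
python3 -m pendant '{"grip":[-1,-1,-1,-1,-1,-1,-1,-1,-1,-1,-1,-1],"linear":[[-9.2,8.1,0],[-9.2,8.1,0],[-9.2,8.1,0],[-9.2,8.1,0],[-9.2,8.1,0],[-9.2,8.1,0],[-9.2,8.1,0],[-9.2,8.1,0],[-9.2,8.1,0],[-9.2,8.1,0],[0,0,0],[0,0,0]],"angular":[[0,0,0],[0,0,0],[0,0,0],[0,0,0],[0,0,0],[0,0,0],[0,0,0],[0,0,0],[0,0,0],[0,0,0],[0,0,0],[0,0,0]]}'
python3 -m pendant '{"grip":[-1,-1,-1,-1,-1,-1],"linear":[[0,0,12],[0,0,12],[0,0,12],[0,0,8],[0,0,0],[0,0,0]],"angular":[[0,0,0],[0,0,0],[0,0,0],[0,0,0],[0,0,0],[0,0,0]]}'
python3 - <<'E'
from h import *
s=img("side");t=img("top")
go([536.2,76.1,114])
p=ctrl.get_obs()["ee_pos"];q=proj("side",p+[0,0,-79]);b=proj("side",[536.2,76.1,48]);print(q,b,proj("side",[p[0],p[1],48]))
x,y=int(b[0])-40,int(b[1])-35
cv2.imwrite("pics/c5.png",crop(s,x,y,70,50,10));print(x,y)
E
```

```text
t: 5.53
ee_pos: [536.6, 76.3, 184.5]
orientation: [-0.425, -3.112, 0.0]
ft_force: [0.1, 0.7, -0.3]
width: 17.6
grasp_force: 30.0
t: 6.03
ee_pos: [535.7, 75.8, 140.5]
orientation: [-0.426, -3.111, 0.0]
ft_force: [0.3, 0.3, 0.0]
width: 17.5
grasp_force: 30.0
pos [536.6  76.  141.3] yaw 74.4 z [ 0.001  0.    -1.   ] F [-0.3  0.4 -0.3] w 18.0 t 6.1
turn z rad 0.0 lin [ 0.4  0.  27.3] rows>= 1
[254.70665806 222.09574958] [254.99829441 226.93047872] [254.86541199 226.86339218]
214 191
```

View pics/c5.png

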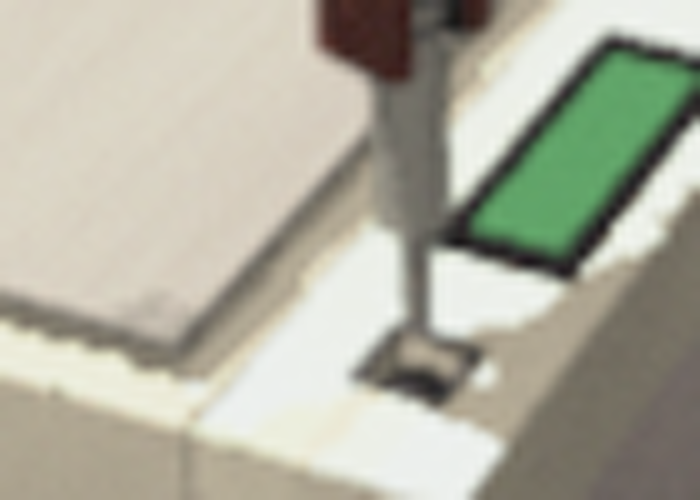

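The crop shows the tip at (255.5,223.7), directly above the pocket centre at (255.5,226.8). I'll descend in steps, watching the force.

```bash
python3 -m pendant '{"grip":[-1,-1,-1,-1,-1,-1],"linear":[[0,0,5],[0,0,5],[0,0,4],[0,0,4],[0,0,0],[0,0,0]],"angular":[[0,0,0],[0,0,0],[0,0,0],[0,0,0],[0,0,0],[0,0,0]]}'
python3 -m pendant '{"grip":[-1,-1,-1,-1],"linear":[[0,0,2],[0,0,2],[0,0,0],[0,0,0]],"angular":[[0,0,0],[0,0,0],[0,0,0],[0,0,0]]}'
```

```text
t: 6.63
ee_pos: [536.0, 76.0, 122.3]
orientation: [-0.426, -3.112, 0.0]
ft_force: [0.1, -0.0, -0.6]
width: 17.4
grasp_force: 30.0
t: 6.97
ee_pos: [536.5, 76.1, 118.9]
orientation: [0.425, 3.112, 0.0]
ft_force: [-0.6, 0.9, 1.4]
width: 17.4
grasp_force: 30.0
```

```bash
python3 -m pendant '{"grip":[-1,-1,-1,-1],"linear":[[0,0,1.5],[0,0,1],[0,0,0],[0,0,0]],"angular":[[0,0,0],[0,0,0],[0,0,0],[0,0,0]]}'
python3 -m pendant '{"grip":[-1,-1,-1,-1],"linear":[[0,0,1],[0,0,1],[0,0,0],[0,0,0]],"angular":[[0,0,0],[0,0,0],[0,0,0],[0,0,0]]}'
```

```text
t: 7.3
ee_pos: [536.6, 76.0, 116.4]
orientation: [0.426, 3.112, 0.0]
ft_force: [0.7, 0.2, 3.7]
width: 17.6
grasp_force: 30.0
t: 7.63
ee_pos: [536.7, 76.1, 114.9]
orientation: [0.425, 3.112, 0.0]
ft_force: [-0.6, -0.8, 10.4]
width: 17.4
grasp_force: 30.0
```

The force of 10 N is well over the 5 N spring, and contact was 5 mm higher, so the button is fully down. I'll hold briefly, lift and return to the stand.

```bash
python3 -m pendant '{"grip":[-1,-1,-1,-1],"linear":[[0,0,0.5],[0,0,0],[0,0,0],[0,0,0]],"angular":[[0,0,0],[0,0,0],[0,0,0],[0,0,0]]}'
python3 -m pendant '{"grip":[-1,-1,-1,-1,-1,-1,-1],"linear":[[0,0,-6],[0,0,-12],[0,0,-15],[0,0,-15],[0,0,-12],[0,0,-10],[0,0,0]],"angular":[[0,0,0],[0,0,0],[0,0,0],[0,0,0],[0,0,0],[0,0,0],[0,0,0]]}'
python3 -m pendant '{"grip":[-1,-1,-1,-1,-1,-1,-1,-1,-1,-1,-1,-1],"linear":[[9.2,-8.1,0],[9.2,-8.1,0],[9.2,-8.1,0],[9.2,-8.1,0],[9.2,-8.1,0],[9.2,-8.1,0],[9.2,-8.1,0],[9.2,-8.1,0],[9.2,-8.1,0],[9.2,-8.1,0],[0,0,0],[0,0,0]],"angular":[[0,0,0],[0,0,0],[0,0,0],[0,0,0],[0,0,0],[0,0,0],[0,0,0],[0,0,0],[0,0,0],[0,0,0],[0,0,0],[0,0,0]]}'
python3 - <<'E'
from h import *
s=img("side")
go([425.8,21.7,86])
p=ctrl.get_obs()["ee_pos"];q=proj("side",p+[0,0,-79]);b=proj("side",[425.4,19.7,60]);print(q,b)
x,y=int(b[0])-35,int(b[1])-40
cv2.imwrite("pics/c6.png",crop(s,x,y,70,60,8));print(x,y)
E
```

```text
t: 7.97
ee_pos: [536.8, 76.1, 114.7]
orientation: [0.425, 3.111, 0.0]
ft_force: [-0.9, -0.6, 13.0]
width: 17.8
grasp_force: 30.0
t: 8.55
ee_pos: [537.2, 76.1, 185.8]
orientation: [0.425, 3.11, 0.001]
ft_force: [0.9, -0.3, 0.2]
width: 17.8
grasp_force: 30.0
t: 9.55
ee_pos: [425.6, 22.4, 183.9]
orientation: [0.427, 3.112, 0.0]
ft_force: [-0.3, -0.5, -0.1]
width: 17.5
grasp_force: 30.0
pos [426.3  22.6 184. ] yaw 74.4 z [ 0.001  0.    -1.   ] F [ 1.1  0.5 -0.8] w 17.9 t 9.6
turn z rad 0.0 lin [ 0.3 -1.  98. ] rows>= 3
[306.42399497 204.89234708] [306.29776258 219.80429543]
271 179
```

View pics/c6.png

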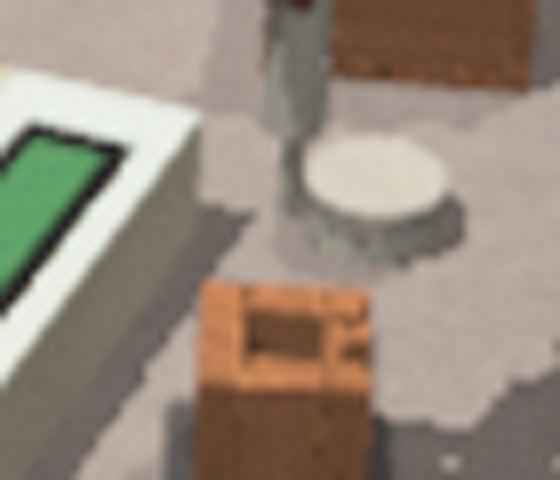

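The crop shows the hole centre at (306.7,220.2) against (306.3,219.8) predicted, with the tip at (307.5,205.2) above it. I'll lower with a 1 mm shift.

```bash
python3 -m pendant '{"grip":[-1,-1,-1,-1,-1,-1,-1],"linear":[[0.3,-1,10],[0,0,12],[0,0,12],[0,0,12],[0,0,10],[0,0,0],[0,0,0]],"angular":[[0,0,0],[0,0,0],[0,0,0],[0,0,0],[0,0,0],[0,0,0],[0,0,0]]}'
python3 -m pendant '{"grip":[-1,-1,-1,-1,-1,-1,-1,-1],"linear":[[0,0,7],[0,0,7],[0,0,7],[0,0,7],[0,0,7],[0,0,5],[0,0,1],[0,0,0]],"angular":[[0,0,0],[0,0,0],[0,0,0],[0,0,0],[0,0,0],[0,0,0],[0,0,0],[0,0,0]]}'
```

```text
t: 10.18
ee_pos: [425.6, 22.0, 127.4]
orientation: [-0.425, -3.112, 0.0]
ft_force: [0.4, -0.4, -1.2]
width: 17.6
grasp_force: 30.0
t: 10.85
ee_pos: [425.0, 21.8, 86.2]
orientation: [-0.426, -3.111, 0.0]
ft_force: [0.1, 0.7, -0.6]
width: 17.4
grasp_force: 30.0
```

```bash
python3 -m pendant '{"grip":[-0.3,0,0,0,0,0],"linear":[[0,0,0],[0,0,0],[0,0,0],[0,0,0],[0,0,0],[0,0,0]],"angular":[[0,0,0],[0,0,0],[0,0,0],[0,0,0],[0,0,0],[0,0,0]]}'
python3 -m pendant '{"grip":[0,0,0,0,0,0,0,0,0,0,0],"linear":[[0,0,-5],[0,0,-10],[0,0,-15],[0,0,-20],[0,0,-20],[0,0,-20],[0,0,-20],[0,0,-20],[0,0,-10],[0,0,0],[0,0,0]],"angular":[[0,0,0],[0,0,0],[0,0,0],[0,0,0],[0,0,0],[0,0,0],[0,0,0],[0,0,0],[0,0,0],[0,0,0],[0,0,0]]}'
python3 - <<'E'
from h import *
T=lambda o,s,P:[(o[0]+(x+.5)/s-.5,o[1]+(y+.5)/s-.5) for x,y in P]
s=img("side");t=img("top");cv2.imwrite("pics/side2.png",s);cv2.imwrite("pics/top2.png",t)
# rack frame from corners
R=np.array([468.4,-306.8]);a=np.radians(101.7);ry=np.array([np.cos(a),np.sin(a)]);rx=np.array([ry[1],-ry[0]])
for yy in(66,-66):
    c=R+yy*ry;print("slot",yy,np.round(c,1))
    for sx in(-40,40):
        q=c+sx*rx;print("  grip end top",np.round(proj("top",[*q,81]),1),"side",np.round(proj("side",[*q,81]),1))
b=np.round(proj("side",[425.4,19.7,100])).astype(int)
A=crop(s,b[0]-25,b[1]-30,50,60,10)[:600,:400]
B=cv2.resize(s[140:190,300:345],None,fx=8.8,fy=8.8,interpolation=cv2.INTER_CUBIC)[:300,:400]
C=crop(t,335,200,66,50,6)[:300,:400]
V=np.zeros((600,800,3),np.uint8);V[:,:400]=A[:, :400];V[:B.shape[0],400:400+B.shape[1]]=B;V[300:300+C.shape[0],400:400+C.shape[1]]=C
cv2.imwrite("pics/c7.png",V);print(b)
E
```

```text
t: 11.35
ee_pos: [425.5, 21.8, 86.8]
orientation: [0.426, 3.112, 0.0]
ft_force: [0.8, -0.4, -0.1]
width: 43.9
grasp_force: 0.0
t: 12.27
ee_pos: [425.5, 21.8, 227.1]
orientation: [0.425, 3.111, 0.0]
ft_force: [-0.2, 0.8, -0.3]
width: 44.1
grasp_force: 0.0
slot 66 [ 455.  -242.2]
  grip end top [349.  242.8] side [335.9 163.7]
  grip end top [341.5 215.6] side [308.6 161.9]
slot -66 [ 481.8 -371.4]
  grip end top [393.7 232.1] side [336.5 145. ]
  grip end top [385.8 205.1] side [311.7 143.5]
[307 206]
```

View pics/c7.png

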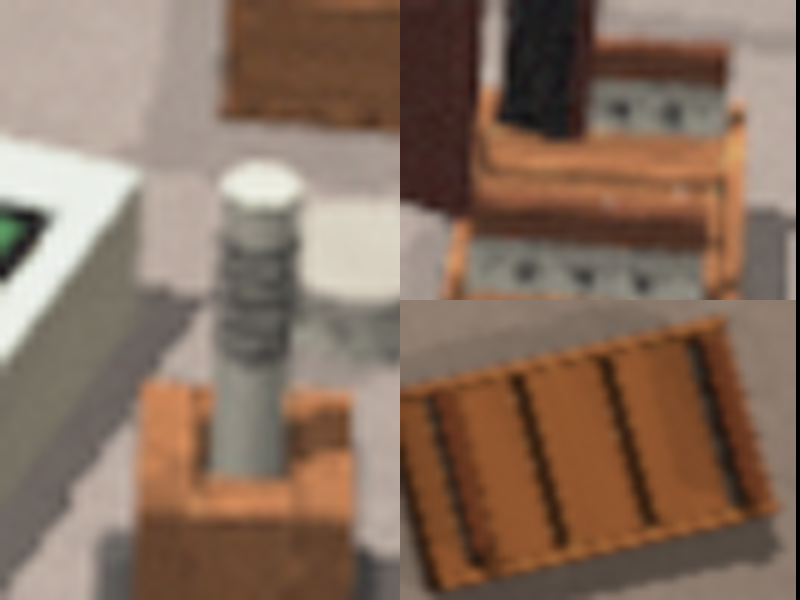

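The stylus stands upright in its hole. The near plate's grip centre is at top (346.4,229.2) and side (322,163.9), and the far plate's is at top (391.2,220). I'll triangulate them, turn, and go to the near plate.

```bash
python3 -m pendant '{"grip":[0,0,0,0,0,0,0,0,0,0,0,0],"linear":[[0,0,0],[0,0,0],[0,0,0],[0,0,0],[0,0,0],[0,0,0],[0,0,0],[0,0,0],[0,0,0],[0,0,0],[0,0,0],[0,0,0]],"angular":[[0,0,0.111],[0,0,0.111],[0,0,0.111],[0,0,0.111],[0,0,0.111],[0,0,0.111],[0,0,0.111],[0,0,0.111],[0,0,0.111],[0,0,0.111],[0,0,0.111],[0,0,0.111]]}' >/dev/null
python3 -m pendant '{"grip":[0,0,0,0,0,0,0,0,0,0,0,0],"linear":[[0,0,0],[0,0,0],[0,0,0],[0,0,0],[0,0,0],[0,0,0],[0,0,0],[0,0,0],[0,0,0],[0,0,0],[0,0,0],[0,0,0]],"angular":[[0,0,0.111],[0,0,0.111],[0,0,0.111],[0,0,0.111],[0,0,0.111],[0,0,0.111],[0,0,0.111],[0,0,0.111],[0,0,0.111],[0,0,0.111],[0,0,0.111],[0,0,0.111]]}'
python3 - <<'E'
from h import *
print(tri((346.4,229.2),(322,163.9)),onz("top",(346.4,229.2),81),onz("top",(391.2,220),81))
go([455,-243.5,180],-78.3)
E
```

```text
t: 14.37
ee_pos: [424.6, 21.8, 225.5]
orientation: [-3.126, -0.314, 0.004]
ft_force: [0.3, 0.3, -0.0]
width: 43.8
grasp_force: 0.0
(array([ 455.69797419, -246.6265262 ,   74.87526239]), [array([-0. , -0.1]), array([0.2, 0. ])]) [ 454.75409221 -245.46349108   81.        ] [ 477.43047182 -375.29894323   81.        ]
pos [424.6  21.8 225.5] yaw -78.5 z [-0.003 -0.    -1.   ] F [ 0.3  0.3 -0. ] w 43.8 t 14.4
turn z rad -0.004 lin [-24.  265.9  45.5] rows>= 7
```

```bash
python3 -m pendant '{"grip":[0,0,0,0,0,0,0,0,0,0,0,0],"linear":[[-2.4,27,4],[-2.4,27,4],[-2.4,27,4],[-2.4,27,4],[-2.4,27,4],[-2.4,27,4],[-2.4,27,4],[-2.4,27,4],[-2.4,27,4],[-2.4,25,4],[0,0,0],[0,0,0]],"angular":[[0,0,0],[0,0,0],[0,0,0],[0,0,0],[0,0,0],[0,0,0],[0,0,0],[0,0,0],[0,0,0],[0,0,0],[0,0,0],[0,0,0]]}'
python3 -c "
from h import *
go([454.9,-245.3,56],-78.3)"
```

```text
t: 15.37
ee_pos: [455.7, -245.9, 185.1]
orientation: [-3.124, -0.319, 0.004]
ft_force: [-0.4, -0.1, -0.1]
width: 43.8
grasp_force: 0.0
pos [ 455.7 -245.9  185.1] yaw -78.3 z [-0.003  0.002 -1.   ] F [-0.4 -0.1 -0.1] w 43.8 t 15.4
turn z rad -0.001 lin [ -0.6  -0.8 129.1] rows>= 4
```

Next: descend with a force check, grip and lift.

```bash
python3 -m pendant '{"grip":[0,0,0,0,0,0,0,0,0,0,0],"linear":[[-0.6,-0.8,15],[0,0,20],[0,0,20],[0,0,20],[0,0,15],[0,0,12],[0,0,10],[0,0,10],[0,0,7],[0,0,0],[0,0,0]],"angular":[[0,0,0],[0,0,0],[0,0,0],[0,0,0],[0,0,0],[0,0,0],[0,0,0],[0,0,0],[0,0,0],[0,0,0],[0,0,0]]}'
python3 -m pendant '{"grip":[-0.3,-0.5,-0.6,-0.7,-1,-1,-1,-1],"linear":[[0,0,0],[0,0,0],[0,0,0],[0,0,0],[0,0,0],[0,0,0],[0,0,0],[0,0,0]],"angular":[[0,0,0],[0,0,0],[0,0,0],[0,0,0],[0,0,0],[0,0,0],[0,0,0],[0,0,0]]}'
python3 -m pendant '{"grip":[-1,-1,-1,-1,-1,-1],"linear":[[0,0,-3],[0,0,-6],[0,0,-8],[0,0,-8],[0,0,-8],[0,0,-8]],"angular":[[0,0,0],[0,0,0],[0,0,0],[0,0,0],[0,0,0],[0,0,0]]}'
python3 -m pendant '{"grip":[-1,-1,-1,-1,-1,-1,-1],"linear":[[0,0,-15],[0,0,-20],[0,0,-20],[0,0,-20],[0,0,-20],[0,0,0],[0,0,0]],"angular":[[0,0,0],[0,0,0],[0,0,0],[0,0,0],[0,0,0],[0,0,0],[0,0,0]]}'
```

```text
t: 16.28
ee_pos: [455.8, -244.6, 57.5]
orientation: [-3.125, -0.323, 0.001]
ft_force: [-0.1, 0.3, -0.1]
width: 44.1
grasp_force: 0.0
t: 16.95
ee_pos: [456.0, -244.9, 57.9]
orientation: [3.125, 0.323, 0.0]
ft_force: [-1.3, 0.1, 3.5]
width: 9.9
grasp_force: 30.0
t: 17.45
ee_pos: [456.0, -244.9, 99.8]
orientation: [3.125, 0.323, 0.001]
ft_force: [0.2, 0.8, -0.8]
width: 9.8
grasp_force: 30.0
t: 18.03
ee_pos: [456.5, -245.1, 195.0]
orientation: [3.123, 0.323, 0.004]
ft_force: [0.8, 0.5, -0.2]
width: 10.1
grasp_force: 30.0
```

The plate is held (width 10 mm) and free of the rack. I'll measure the carrier afresh and check how the plate sits in the hand.

```bash
cat > slots.py <<'E'
from h import *
def slots(t,c,half=45):
    """dark slot strips near the tray; returns centres at z=46 and yaw of their long side"""
    hv=cv2.cvtColor(t,cv2.COLOR_BGR2HSV).astype(int)
    yel=cv2.inRange(hv.astype(np.uint8),(15,90,110),(35,255,255))
    x0,y0=int(c[0])-half,int(c[1])-32
    sub=yel[y0:y0+64,x0:x0+2*half]
    k,l,st,_=cv2.connectedComponentsWithStats(cv2.morphologyEx(sub,cv2.MORPH_CLOSE,np.ones((3,3))))
    P=np.argwhere(sub>0)[:,::-1].astype(np.float32)
    hull=cv2.minAreaRect(P);B=cv2.boxPoints(hull)+[x0,y0]
    return B
def rep(t,c):
    B=slots(t,c);W=np.array([onz("top",b,50)[:2] for b in B]);m=W.mean(0)
    e=[W[1]-W[0],W[2]-W[1]];L=max(e,key=np.linalg.norm);S=min(e,key=np.linalg.norm)
    if L[1]<0:L=-L
    print("box centre",np.round(m,1),"L",round(np.linalg.norm(L),1),"S",round(np.linalg.norm(S),1),"yaw",round(np.degrees(np.arctan2(L[1],L[0])),2))
    return m,np.arctan2(L[1],L[0])
E
python3 - <<'E'
from slots import *
t=img("top");s=img("side");cv2.imwrite("pics/top3.png",t);cv2.imwrite("pics/side3.png",s)
rep(cv2.imread("pics/top0.png"),(149,216));m,a=rep(t,(149,216))
p=ctrl.get_obs()["ee_pos"]
A=crop(t,107,187,80,60,5)
r=np.array([np.cos(np.radians(11.7)),np.sin(np.radians(11.7)),0])
for sg in(-40,40): print("plate low corner pred",np.round(proj("side",p+[0,0,-51.5]+sg*r),1),np.round(proj("side",p+[0,0,23]+sg*r),1))
q=proj("side",p+[0,0,-30]).astype(int);print(q)
B=crop(s,q[0]-32,q[1]-30,64,60,6.25)[:,:400]
V=np.zeros((400,800,3),np.uint8);V[:300,:400]=A;V[:375,400:]=B[:375];cv2.imwrite("pics/c8.png",V);print("origin",q-[32,30])
E
```

```text
box centre [519.  333.4] L 205.8 S 100.7 yaw 82.53
box centre [506.5 373.8] L 187.7 S 100.8 yaw 82.69
plate low corner pred [337.8 144.7] [340.2 120.1]
plate low corner pred [309.7 143. ] [311.1 118.7]
[324 136]
origin [292 106]
```

View pics/c8.png

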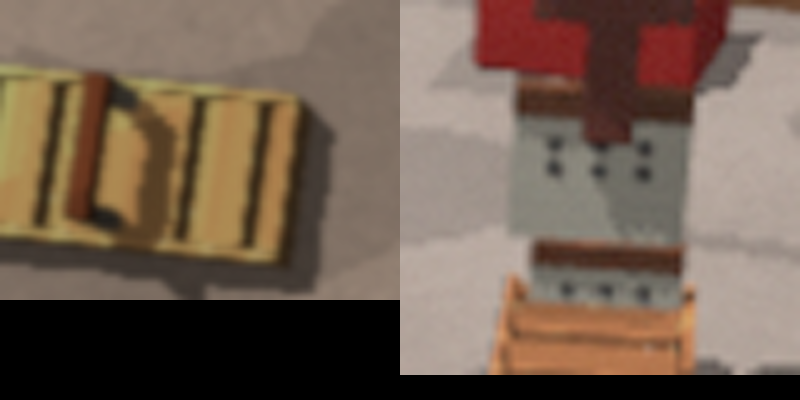

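The crop shows the carrier knocked about 40 mm to the left, now around pixel (131,221). The plate's lower corners at (309.3,143.6) and (337.8,144.4) match the prediction, so it is centred in the hand. I'll re-measure the carrier with brightness profiles across its slots.

```bash
cat >> slots.py <<'E'
def prof(t,m,a,xs,z=46,span=100):
    """mean brightness along tray y at height z, over tray x positions xs; prints dips"""
    g=cv2.cvtColor(t,cv2.COLOR_BGR2GRAY).astype(np.float32);y=np.array([np.cos(a),np.sin(a)]);x=np.array([y[1],-y[0]])
    ys=np.arange(-span,span+.1,.5);out=[]
    for xx in xs:
        uv=np.float32([proj("top",[*(m+xx*x+k*y),z]) for k in ys]);out.append(cv2.remap(g,uv[:,:1].copy(),uv[:,1:].copy(),cv2.INTER_LINEAR)[:,0])
    f=np.mean(out,0)
    for n in(-82,-42,42,82):
        w=abs(ys-n)<14;v=f[w];d=np.clip(np.percentile(v,60)-v-6,0,None);print(n,round(float((ys[w]*d).sum()/max(d.sum(),1e-6)),1),end="; ")
    print()
E
python3 - <<'E'
from slots import *
t=cv2.imread("pics/top3.png")
m,a=rep(t,(131,221))
for xs in([-30,-24,-18],[18,24,30],[-6,0,6]): prof(t,m,a,xs)
t0=cv2.imread("pics/top0.png");m0,a0=rep(t0,(149,216));print("t0")
for xs in([-30,-24,-18],[18,24,30],[-6,0,6]): prof(t0,m0,a0,xs)
h=[(107+(x+.5)/5-.5,187+(y+.5)/5-.5) for x,y in[(83,72),(107,74),(92,219),(68,216)]];print("handle top",onz("top",np.mean(h,0),120))
E
```

```text
box centre [507.5 382.9] L 206.7 S 101.5 yaw 83.07
-82 -81.2; -42 -38.9; 42 41.8; 82 82.8; 
-82 -81.7; -42 -41.1; 42 41.9; 82 82.6; Traceback (most recent call last):
  File "<stdin>", line 4, in <module>
  File "slots.py", line 23, in prof
    uv=np.float32([proj("top",[*(m+xx*x+k*y),z]) for k in ys]);out.append(cv2.remap(g,uv[:,:1].copy(),uv[:,1:].copy(),cv2.INTER_LINEAR)[:,0])
                   ~~~~^^^^^^^^^^^^^^^^^^^^^^^^^
  File "h.py", line 11, in proj
    K,R,t=cam(n);q=K@(R@np.asarray(X,float)+t);return q[:2]/q[2]
          ~~~^^^
  File "h.py", line 4, in cam
    p=ctrl.camera_params(n);f=192/np.tan(np.radians(p["vfov"]/2));R=np.array(p["R"]);t=np.array(p["t"])
ValueError: time passes only in moves, steps and waits
```

The slot dips match the nominal spacing to within about 1 mm, giving a carrier centre of about (507.6,383.5) and a yaw of about 82.7°. The camera parameters need caching, after which I'll raise, turn and compute the move to slot −82.

```bash
sed -i 's/^def cam(n):/import functools\n@functools.lru_cache\ndef cam(n):/' h.py
python3 -m pendant '{"grip":[-1,-1,-1,-1,-1],"linear":[[0,0,-10],[0,0,-10],[0,0,-10],[0,0,0],[0,0,0]],"angular":[[0,0,0.11],[0,0,0.11],[0,0,0.108],[0,0,0],[0,0,0]]}'
python3 - <<'E'
from slots import *
t=img("top");s=img("side")
m,a=rep(t,(131,221))
a=np.radians(82.65)
for xs in([-34,-28,-22],[22,28,34],[-34,34]): prof(t,m,a,xs)
h=[(107+(x+.5)/5-.5,187+(y+.5)/5-.5) for x,y in[(83,72),(107,74),(92,219),(68,216)]];print("handle top",onz("top",np.mean(h,0),120))
go([497.1,302.2,225],-97.35)
E
```

```text
t: 18.55
ee_pos: [455.5, -244.6, 222.7]
orientation: [-3.136, 0.187, 0.002]
ft_force: [0.9, 0.6, -0.7]
width: 10.0
grasp_force: 30.0
box centre [507.5 382.8] L 206.4 S 101.5 yaw 83.07
-82 -81.2; -42 -38.9; 42 41.8; 82 82.7; 
-82 -81.4; -42 -40.9; 42 42.1; 82 82.9; 
-82 -81.4; -42 -41.0; 42 42.1; 82 82.7; 
handle top [506.95372317 381.72642602 120.        ]
pos [ 455.2 -244.4  222.4] yaw -96.8 z [-0.002  0.001 -1.   ] F [ 0.  -0.1 -0.7] w 9.8 t 18.6
turn z rad 0.009 lin [ -28.4 -547.5   -2.6] rows>= 14
```

```bash
python3 -m pendant '{"grip":[-1,-1,-1,-1,-1,-1,-1,-1,-1,-1,-1,-1],"linear":[[-1.4,-15,0],[-1.4,-25,0],[-1.4,-29,0],[-1.4,-29,0],[-1.4,-29,0],[-1.4,-29,0],[-1.4,-29,0],[-1.4,-29,0],[-1.4,-29,0],[-1.4,-29,0],[-1.4,-29,0],[-1.4,-29,0]],"angular":[[0,0,0],[0,0,0],[0,0,0],[0,0,0],[0,0,0],[0,0,0],[0,0,0],[0,0,0],[0,0,0],[0,0,0],[0,0,0],[0,0,0]]}'
python3 -m pendant '{"grip":[-1,-1,-1,-1,-1,-1,-1,-1,-1,-1,-1],"linear":[[-1.4,-29,0],[-1.4,-29,0],[-1.4,-29,0],[-1.4,-29,0],[-1.4,-29,0],[-1.4,-29,0],[-1.4,-27,0],[-1.4,-15,0],[0,0,0],[0,0,0],[0,0,0]],"angular":[[0,0,0],[0,0,0],[0,0,0],[0,0,0],[0,0,0],[0,0,0],[0,0,0],[0,0,0.009],[0,0,0],[0,0,0],[0,0,0]]}'
python3 -c "
from h import *
go([497.1,301.9,106],-97.35)"
```

```text
t: 19.65
ee_pos: [478.7, 86.2, 222.7]
orientation: [3.136, -0.188, -0.002]
ft_force: [1.0, -0.1, -0.7]
width: 9.2
grasp_force: 30.0
t: 20.57
ee_pos: [494.0, 299.6, 222.7]
orientation: [3.134, -0.204, -0.002]
ft_force: [-0.2, 0.2, -1.4]
width: 9.7
grasp_force: 30.0
pos [494.  299.6 222.7] yaw -97.5 z [-0.002 -0.001 -1.   ] F [-0.2  0.2 -1.4] w 9.7 t 20.6
turn z rad -0.002 lin [  2.8  -2.6 116.7] rows>= 3
```

```bash
python3 -m pendant '{"grip":[-1,-1,-1,-1,-1,-1,-1,-1,-1,-1],"linear":[[2.8,-2.6,8],[0,0,18],[0,0,18],[0,0,18],[0,0,18],[0,0,15],[0,0,12],[0,0,8],[0,0,0],[0,0,0]],"angular":[[0,0,0],[0,0,0],[0,0,0],[0,0,0],[0,0,0],[0,0,0],[0,0,0],[0,0,0],[0,0,0],[0,0,0]]}'
python3 - <<'E'
from h import *
s=img("side")
go([497.1,301.9,106],-97.35)
p=ctrl.get_obs()["ee_pos"];a=np.radians(82.65);y=np.array([np.cos(a),np.sin(a),0]);x=np.array([y[1],-y[0],0])
for sg in(-40,40): print("plate bottom",np.round(proj("side",p+[0,0,-51.5]+sg*x),1))
C=np.array([507.4,383,46])
for sg in(-44,44): print("slot end",np.round(proj("side",C-82*y+sg*x),1), "slot+82",np.round(proj("side",C+82*y+sg*x),1))
q=proj("side",[497,302,50]).astype(int)
cv2.imwrite("pics/c9.png",crop(s,q[0]-45,q[1]-30,90,70,8));print("origin",q-[45,30])
E
```

```text
t: 21.4
ee_pos: [497.9, 302.5, 108.5]
orientation: [3.135, -0.206, -0.001]
ft_force: [-0.5, -0.4, -1.0]
width: 10.2
grasp_force: 30.0
pos [498.2 302.8 109.1] yaw -97.5 z [ 0.001  0.    -1.   ] F [ 0.8  0.2 -0.3] w 9.5 t 21.4
turn z rad -0.003 lin [-1.   1.   3.1] rows>= 1
plate bottom [243.9 304.5]
plate bottom [208.8 288.4]
slot end [246.9 309.5] slot+82 [190.2 385.4]
slot end [208.5 291.7] slot+82 [147.9 359.1]
origin [181 268]
```

View pics/c9.png

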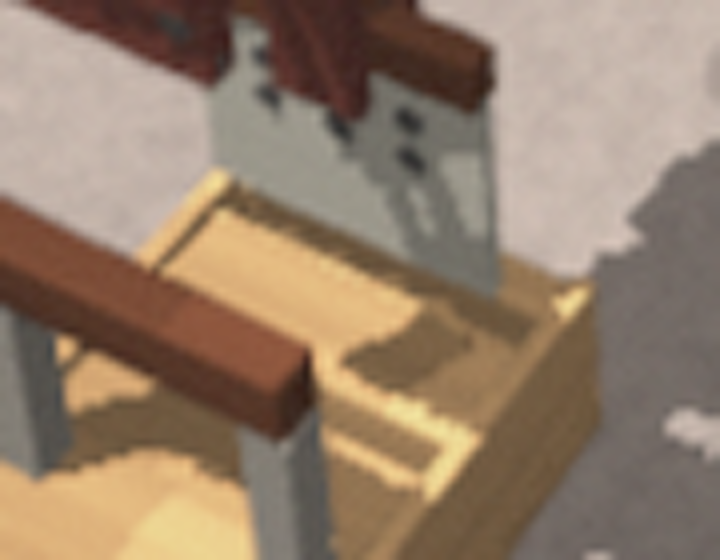

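The crop shows the slot's right end at (246,308.6), predicted (246.9,309.5), with the plate's lower right corner at (242.9,304.6) just above it. I'll shift about 1.4 mm and lower, checking the force.

```bash
python3 -m pendant '{"grip":[-1,-1,-1,-1,-1,-1,-1],"linear":[[-1,1.4,0],[0,0,3],[0,0,3],[0,0,3],[0,0,3],[0,0,0],[0,0,0]],"angular":[[0,0,0],[0,0,0],[0,0,0],[0,0,0],[0,0,0],[0,0,0],[0,0,0]]}'
python3 -m pendant '{"grip":[-1,-1,-1,-1],"linear":[[0,0,3],[0,0,3],[0,0,0],[0,0,0]],"angular":[[0,0,0],[0,0,0],[0,0,0],[0,0,0]]}'
```

```text
t: 22.03
ee_pos: [496.4, 301.5, 96.4]
orientation: [3.135, -0.206, -0.001]
ft_force: [-0.3, 0.6, -0.7]
width: 9.8
grasp_force: 30.0
t: 22.37
ee_pos: [496.4, 301.4, 90.4]
orientation: [3.134, -0.206, -0.001]
ft_force: [0.5, -0.7, -0.2]
width: 9.7
grasp_force: 30.0
```

It is in the slot without force, so I'll lower it fully.

```bash
python3 -m pendant '{"grip":[-1,-1,-1,-1,-1,-1],"linear":[[0,0,5],[0,0,6],[0,0,6],[0,0,5],[0,0,0],[0,0,0]],"angular":[[0,0,0],[0,0,0],[0,0,0],[0,0,0],[0,0,0],[0,0,0]]}'
python3 -m pendant '{"grip":[-1,-1,-1,-1,-1],"linear":[[0,0,4],[0,0,3],[0,0,2],[0,0,0],[0,0,0]],"angular":[[0,0,0],[0,0,0],[0,0,0],[0,0,0],[0,0,0]]}'
```

```text
t: 22.87
ee_pos: [496.3, 301.3, 68.1]
orientation: [3.134, -0.206, -0.001]
ft_force: [-0.4, -0.8, -0.6]
width: 9.5
grasp_force: 30.0
t: 23.28
ee_pos: [496.5, 301.5, 59.6]
orientation: [3.135, -0.206, -0.0]
ft_force: [0.0, 0.1, -0.4]
width: 9.9
grasp_force: 30.0
```

```bash
python3 -m pendant '{"grip":[-1,-0.6,-0.4,-0.2,0,0],"linear":[[0,0,1],[0,0,0],[0,0,0],[0,0,0],[0,0,0],[0,0,0]],"angular":[[0,0,0],[0,0,0],[0,0,0],[0,0,0],[0,0,0],[0,0,0]]}'
python3 -m pendant '{"grip":[0,0,0,0,0,0,0,0,0,0,0,0],"linear":[[0,0,-4],[0,0,-8],[0,0,-15],[0,0,-22],[0,0,-22],[0,0,-22],[0,0,-22],[0,0,-22],[0,0,-20],[0,0,-10],[0,0,0],[0,0,0]],"angular":[[0,0,0],[0,0,0],[0,0,0],[0,0,0],[0,0,0],[0,0,0],[0,0,-0.11],[0,0,-0.11],[0,0,-0.11],[0,0,0],[0,0,0],[0,0,0]]}'
python3 -c "
from h import *
go([477.4,-374.5,222],-78.3)"
```

```text
t: 23.78
ee_pos: [496.6, 301.6, 58.8]
orientation: [-3.135, 0.206, -0.0]
ft_force: [-0.1, 0.5, 0.9]
width: 39.7
grasp_force: 0.0
t: 24.78
ee_pos: [496.6, 301.5, 225.9]
orientation: [-3.126, -0.307, -0.001]
ft_force: [-0.5, 0.1, -0.3]
width: 43.8
grasp_force: 0.0
pos [496.6 301.5 225.9] yaw -78.8 z [ 0.001  0.    -1.   ] F [-0.5  0.1 -0.3] w 43.8 t 24.8
turn z rad -0.009 lin [-155.8  658.     3.9] rows>= 17
```

```bash
python3 -m pendant '{"grip":[0,0,0,0,0,0,0,0,0,0,0,0],"linear":[[-6.5,27.4,0],[-6.5,27.4,0],[-6.5,27.4,0],[-6.5,27.4,0],[-6.5,27.4,0],[-6.5,27.4,0],[-6.5,27.4,0],[-6.5,27.4,0],[-6.5,27.4,0],[-6.5,27.4,0],[-6.5,27.4,0],[-6.5,27.4,0]],"angular":[[0,0,-0.009],[0,0,0],[0,0,0],[0,0,0],[0,0,0],[0,0,0],[0,0,0],[0,0,0],[0,0,0],[0,0,0],[0,0,0],[0,0,0]]}' >/dev/null
python3 -m pendant '{"grip":[0,0,0,0,0,0,0,0,0,0,0,0],"linear":[[-6.5,27.4,0],[-6.5,27.4,0],[-6.5,27.4,0],[-6.5,27.4,0],[-6.5,27.4,0],[-6.5,27.4,0],[-6.5,27.4,0],[-6.5,27.4,0],[-6.5,27.4,0],[-6.5,27.4,0],[-6.5,27.4,0],[-6.5,27.4,0]],"angular":[[0,0,0],[0,0,0],[0,0,0],[0,0,0],[0,0,0],[0,0,0],[0,0,0],[0,0,0],[0,0,0],[0,0,0],[0,0,0],[0,0,0]]}' >/dev/null
python3 -m pendant '{"grip":[0,0],"linear":[[0,0,0],[0,0,0]],"angular":[[0,0,0],[0,0,0]]}'
python3 - <<'E'
from slots import *
t=img("top");s=img("side");cv2.imwrite("pics/top4.png",t)
go([478.5,-374.5,57],-78.3)
m,a=rep(t,(131,221));a=np.radians(82.65)
for xs in([-34,-28,-22],[22,28,34]): prof(t,m,a,xs)
A=crop(s,150,260,130,110,3.0)[:330,:390];B=crop(s,290,120,60,50,6.6)[:330]
cv2.imwrite("pics/c10.png",np.hstack([A,B]))
E
```

```text
t: 26.95
ee_pos: [478.3, -374.6, 223.6]
orientation: [-3.123, -0.319, 0.003]
ft_force: [0.6, 0.2, -0.5]
width: 43.8
grasp_force: 0.0
pos [ 478.6 -373.   224.2] yaw -78.2 z [-0.002  0.002 -1.   ] F [-0.4  0.2  0.6] w 44.3 t 27.1
turn z rad 0.002 lin [ -0.4   1.5 167.2] rows>= 5
box centre [507.1 383. ] L 206.2 S 102.1 yaw 82.66
-82 -81.4; -42 -38.9; 42 41.8; 82 82.8; 
-82 -80.9; -42 -41.2; 42 41.9; 82 82.8;
```

View pics/c10.png

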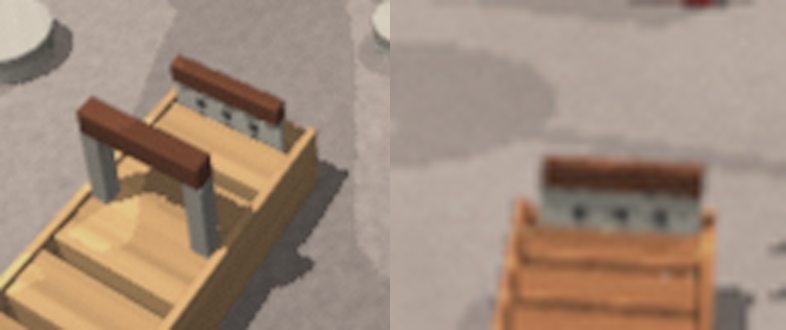

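The view shows the first plate fully down in the carrier's far end slot, and one plate left in the rack with its grip ends at (313.2,144.2) and (337.3,145.3). I'll grip that one.

```bash
python3 -m pendant '{"grip":[0,0,0,0,0,0,0,0,0,0,0,0],"linear":[[0.6,1.2,12],[0,0,20],[0,0,20],[0,0,20],[0,0,20],[0,0,20],[0,0,18],[0,0,15],[0,0,12],[0,0,10],[0,0,0],[0,0,0]],"angular":[[0,0,0],[0,0,0],[0,0,0],[0,0,0],[0,0,0],[0,0,0],[0,0,0],[0,0,0],[0,0,0],[0,0,0],[0,0,0],[0,0,0]]}'
python3 -m pendant '{"grip":[-0.3,-0.5,-0.6,-0.7,-1,-1,-1,-1],"linear":[[0,0,0],[0,0,0],[0,0,0],[0,0,0],[0,0,0],[0,0,0],[0,0,0],[0,0,0]],"angular":[[0,0,0],[0,0,0],[0,0,0],[0,0,0],[0,0,0],[0,0,0],[0,0,0],[0,0,0]]}'
python3 -m pendant '{"grip":[-1,-1,-1,-1,-1,-1],"linear":[[0,0,-3],[0,0,-6],[0,0,-8],[0,0,-8],[0,0,-8],[0,0,-8]],"angular":[[0,0,0],[0,0,0],[0,0,0],[0,0,0],[0,0,0],[0,0,0]]}'
python3 -m pendant '{"grip":[-1,-1,-1,-1,-1,-1,-1,-1,-1],"linear":[[0,0,-15],[0,0,-22],[0,0,-22],[0,0,-22],[0,0,-22],[0,0,-15],[0,0,-6],[0,0,0],[0,0,0]],"angular":[[0,0,0],[0,0,0],[0,0,0],[0,0,0],[0,0,0],[0,0,0],[0,0,0],[0,0,0],[0,0,0]]}'
python3 - <<'E'
from h import *
s=img("side");p=ctrl.get_obs()["ee_pos"]
r=np.array([np.cos(np.radians(11.7)),np.sin(np.radians(11.7)),0])
for sg in(-40,40): print("plate low corner pred",np.round(proj("side",p+[0,0,-51.5]+sg*r),1))
q=proj("side",p+[0,0,-35]).astype(int)
cv2.imwrite("pics/c11.png",crop(s,q[0]-30,q[1]-25,60,50,8));print("origin",q-[30,25])
go([518,464.2,225],-97.35)
E
```

```text
t: 28.05
ee_pos: [480.1, -374.7, 58.3]
orientation: [-3.124, -0.326, 0.001]
ft_force: [0.2, -0.3, -0.2]
width: 43.6
grasp_force: 0.0
t: 28.72
ee_pos: [480.3, -375.3, 59.1]
orientation: [3.124, 0.326, 0.001]
ft_force: [-0.3, 0.2, 4.9]
width: 9.6
grasp_force: 30.0
t: 29.22
ee_pos: [480.3, -375.3, 100.8]
orientation: [3.124, 0.326, 0.001]
ft_force: [0.0, 0.2, -0.6]
width: 10.1
grasp_force: 30.0
t: 29.97
ee_pos: [479.9, -375.0, 223.6]
orientation: [3.125, 0.326, 0.0]
ft_force: [-0.5, 0.1, -0.2]
width: 9.9
grasp_force: 30.0
plate low corner pred [340.  118.3]
plate low corner pred [314.2 117.1]
origin [297  87]
pos [ 479.6 -374.8  222.9] yaw -78.1 z [-0.001  0.001 -1.   ] F [-0.4 -0.4 -1. ] w 10.1 t 30.0
turn z rad 0.336 lin [ -69.3 -837.    -2.1] rows>= 21
```

View pics/c11.png

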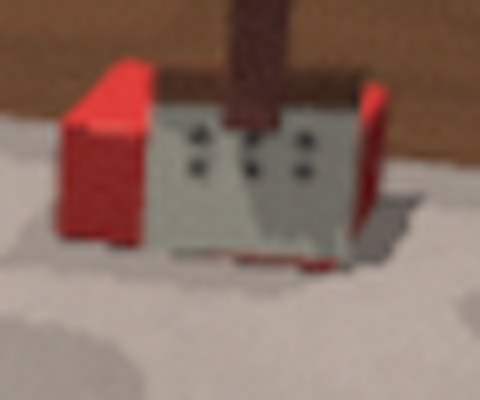

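The held plate's lower corners are at (314.8,117.8) and (341.1,119.6), about 0.8 px right of the prediction, so it sits about 2 mm towards −x in the hand. I'll compensate by 2 mm and carry it to slot +82.

```bash
python3 -m pendant '{"grip":[-1,-1,-1,-1],"linear":[[0,0,0],[0,0,0],[0,0,0],[0,0,0]],"angular":[[0,0,0.112],[0,0,0.112],[0,0,0.112],[0,0,0]]}' >/dev/null
python3 -m pendant '{"grip":[-1,-1,-1,-1,-1,-1,-1,-1,-1,-1],"linear":[[-2.3,-15,0],[-2.3,-25,0],[-2.3,-29,0],[-2.3,-29,0],[-2.3,-29,0],[-2.3,-29,0],[-2.3,-29,0],[-2.3,-29,0],[-2.3,-29,0],[-2.3,-29,0]],"angular":[[0,0,0],[0,0,0],[0,0,0],[0,0,0],[0,0,0],[0,0,0],[0,0,0],[0,0,0],[0,0,0],[0,0,0]]}' >/dev/null
python3 -m pendant '{"grip":[-1,-1,-1,-1,-1,-1,-1,-1,-1,-1],"linear":[[-2.3,-29,0],[-2.3,-29,0],[-2.3,-29,0],[-2.3,-29,0],[-2.3,-29,0],[-2.3,-29,0],[-2.3,-29,0],[-2.3,-29,0],[-2.3,-29,0],[-2.3,-29,0]],"angular":[[0,0,0],[0,0,0],[0,0,0],[0,0,0],[0,0,0],[0,0,0],[0,0,0],[0,0,0],[0,0,0],[0,0,0]]}'
python3 -m pendant '{"grip":[-1,-1,-1,-1,-1,-1,-1,-1,-1,-1,-1,-1],"linear":[[-2.3,-29,0],[-2.3,-29,0],[-2.3,-29,0],[-2.3,-29,0],[-2.3,-29,0],[-2.3,-29,0],[-2.3,-29,0],[-2.3,-29,0],[-2.3,-21,0],[-2.3,-12,0],[0,0,0],[0,0,0]],"angular":[[0,0,0],[0,0,0],[0,0,0],[0,0,0],[0,0,0],[0,0,0],[0,0,0],[0,0,0],[0,0,0],[0,0,0],[0,0,0],[0,0,0]]}'
python3 -c "
from h import *
go([519.5,464,107],-97.35)"
```

```text
t: 32.02
ee_pos: [505.1, 189.8, 223.0]
orientation: [3.135, -0.195, -0.002]
ft_force: [1.1, 0.0, -1.4]
width: 9.5
grasp_force: 30.0
t: 33.02
ee_pos: [516.5, 453.5, 222.9]
orientation: [3.134, -0.197, -0.002]
ft_force: [0.7, -0.5, -0.9]
width: 9.8
grasp_force: 30.0
pos [516.5 453.5 222.9] yaw -97.2 z [-0.001 -0.001 -1.   ] F [ 0.7 -0.5 -0.9] w 9.8 t 33.0
turn z rad 0.003 lin [  1.6 -10.8 115.9] rows>= 3
```

```bash
python3 -m pendant '{"grip":[-1,-1,-1,-1,-1,-1,-1,-1,-1,-1,-1],"linear":[[1.6,-10.8,0],[0,0,12],[0,0,18],[0,0,18],[0,0,18],[0,0,16],[0,0,14],[0,0,12],[0,0,8],[0,0,0],[0,0,0]],"angular":[[0,0,0.003],[0,0,0],[0,0,0],[0,0,0],[0,0,0],[0,0,0],[0,0,0],[0,0,0],[0,0,0],[0,0,0],[0,0,0]]}'
python3 - <<'E'
from h import *
s=img("side")
go([519.5,464,107],-97.35)
p=ctrl.get_obs()["ee_pos"];a=np.radians(82.65);y=np.array([np.cos(a),np.sin(a),0]);x=np.array([y[1],-y[0],0])
C=np.array([507.1,382.9,46])
for sg in(-42,38): print("plate bottom",np.round(proj("side",p+[0,0,-52]+sg*x),1))
for sg in(-44,44): print("slot+82",np.round(proj("side",C+82*y+sg*x),1))
q=proj("side",[518,464,50]).astype(int);o=q-[45,35]
cv2.imwrite("pics/c12.png",crop(s,*o,90,min(70,384-o[1]),8));print("origin",o)
E
```

```text
t: 33.93
ee_pos: [520.5, 464.3, 107.5]
orientation: [3.135, -0.206, -0.0]
ft_force: [0.1, -0.4, -1.1]
width: 9.7
grasp_force: 30.0
pos [520.9 464.6 108.2] yaw -97.5 z [ 0.001  0.001 -1.   ] F [ 1.5  0.2 -0. ] w 9.7 t 34.0
turn z rad -0.003 lin [-1.3  0.8  1.2] rows>= 1
plate bottom [186.6 380.2]
plate bottom [147.8 356.4]
slot+82 [190.4 385.4]
slot+82 [148.  359.1]
origin [122 335]
```

View pics/c12.png

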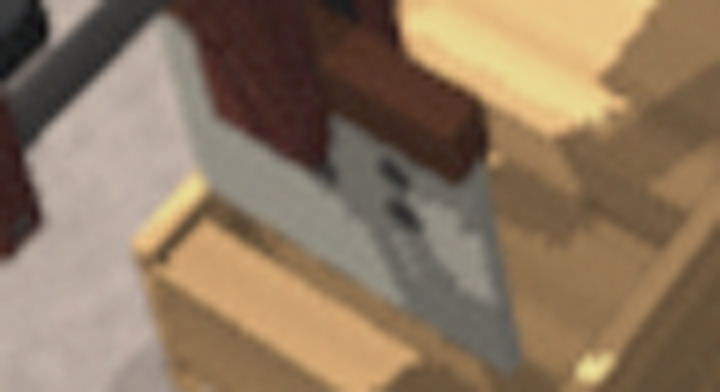

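The plate's lower edge, from (147.6,357.5) to (186.4,381.5), lies just above the slot as predicted. I'll correct by 1 mm and lower.

```bash
python3 -m pendant '{"grip":[-1,-1,-1,-1,-1,-1,-1],"linear":[[-1.2,0.7,0],[0,0,3],[0,0,3],[0,0,3],[0,0,3],[0,0,0],[0,0,0]],"angular":[[0,0,0],[0,0,0],[0,0,0],[0,0,0],[0,0,0],[0,0,0],[0,0,0]]}'
python3 -m pendant '{"grip":[-1,-1,-1,-1],"linear":[[0,0,3],[0,0,3],[0,0,0],[0,0,0]],"angular":[[0,0,0],[0,0,0],[0,0,0],[0,0,0]]}'
```

```text
t: 34.57
ee_pos: [519.0, 463.7, 95.3]
orientation: [3.134, -0.206, -0.001]
ft_force: [-0.5, 0.6, -0.4]
width: 9.9
grasp_force: 30.0
t: 34.9
ee_pos: [519.0, 463.7, 89.3]
orientation: [3.134, -0.206, -0.001]
ft_force: [0.3, -0.3, 0.4]
width: 9.9
grasp_force: 30.0
```

```bash
python3 -m pendant '{"grip":[-1,-1,-1,-1,-1,-1,-1,-1,-1],"linear":[[0,0,5],[0,0,5],[0,0,6],[0,0,5],[0,0,4],[0,0,2.5],[0,0,1.5],[0,0,0],[0,0,0]],"angular":[[0,0,0],[0,0,0],[0,0,0],[0,0,0],[0,0,0],[0,0,0],[0,0,0],[0,0,0],[0,0,0]]}'
python3 -m pendant '{"grip":[-1,-0.6,-0.4,-0.2,0,0],"linear":[[0,0,0.5],[0,0,0],[0,0,0],[0,0,0],[0,0,0],[0,0,0]],"angular":[[0,0,0],[0,0,0],[0,0,0],[0,0,0],[0,0,0],[0,0,0]]}'
python3 -m pendant '{"grip":[0,0,0,0,0,0,0,0,0,0,0,0],"linear":[[0,0,-4],[0,0,-8],[0,0,-15],[0,0,-22],[0,0,-22],[0,0,-22],[0,0,-22],[0,0,-22],[0,0,-20],[0,0,-10],[0,0,0],[0,0,0]],"angular":[[0,0,0],[0,0,0],[0,0,0],[0,0,0],[0,0,0],[0,0,0],[0,0,0],[0,0,0],[0,0,0],[0,0,0],[0,0,0],[0,0,0]]}'
python3 - <<'E'
from slots import *
s=img("side")
go([507,382.5,150],-97.35)
t=img("top");m,a=rep(t,(131,221))
A=crop(s,110,255,160,129,4.6)
cv2.imwrite("pics/c13.png",A)
E
```

```text
t: 35.65
ee_pos: [519.2, 463.9, 60.7]
orientation: [-3.135, 0.206, -0.0]
ft_force: [0.1, -0.2, -0.4]
width: 9.8
grasp_force: 30.0
t: 36.15
ee_pos: [519.2, 463.9, 60.3]
orientation: [-3.135, 0.206, -0.0]
ft_force: [0.0, -0.5, 0.1]
width: 39.6
grasp_force: 0.0
t: 37.15
ee_pos: [519.2, 463.9, 227.9]
orientation: [-3.134, 0.206, -0.001]
ft_force: [0.2, 0.4, 0.2]
width: 44.0
grasp_force: 0.0
pos [518.8 463.5 226.7] yaw -97.5 z [-0.001 -0.    -1.   ] F [ 0.  -0.3 -0.1] w 43.9 t 37.2
turn z rad -0.003 lin [-1.3 81.8 76.7] rows>= 3
box centre [507.5 382.7] L 206.4 S 101.2 yaw 82.82
```

View pics/c13.png

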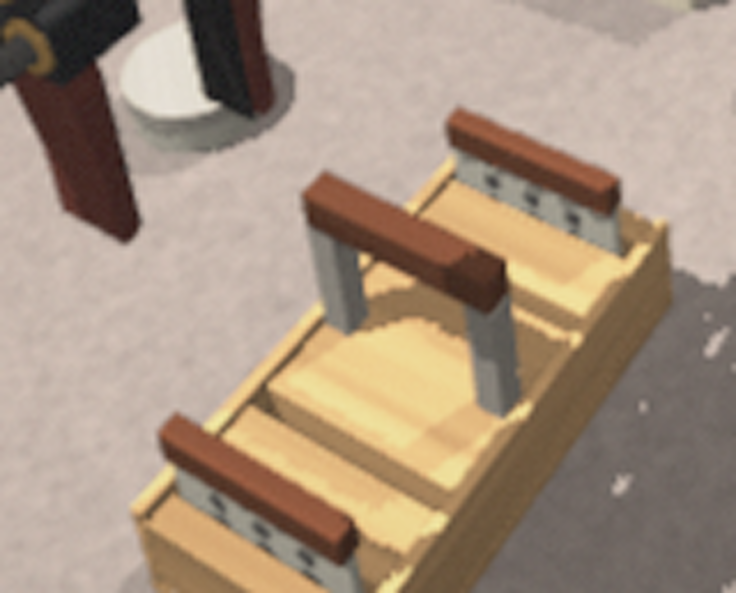

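Both plates stand fully down in the carrier's end slots, and the handle is free at about (198,308). Next is the handle.

```bash
python3 -m pendant '{"grip":[0,0,0,0,0,0,0],"linear":[[-1.3,16.4,0],[0,16.4,0],[0,16.4,0],[0,16.4,0],[0,16.2,0],[0,0,0],[0,0,0]],"angular":[[0,0,0],[0,0,0],[0,0,0],[0,0,0],[0,0,0],[0,0,0],[0,0,0]]}'
python3 -m pendant '{"grip":[0,0,0,0,0,0,0,0,0,0],"linear":[[0,0,12],[0,0,20],[0,0,20],[0,0,20],[0,0,20],[0,0,16],[0,0,14],[0,0,10],[0,0,0],[0,0,0]],"angular":[[0,0,0],[0,0,0],[0,0,0],[0,0,0],[0,0,0],[0,0,0],[0,0,0],[0,0,0],[0,0,0],[0,0,0]]}'
python3 -m pendant '{"grip":[-0.3,-0.4,-0.5,-0.6,-0.7,-1,-1,-1,-1],"linear":[[0,0,0],[0,0,0],[0,0,0],[0,0,0],[0,0,0],[0,0,0],[0,0,0],[0,0,0],[0,0,0]],"angular":[[0,0,0],[0,0,0],[0,0,0],[0,0,0],[0,0,0],[0,0,0],[0,0,0],[0,0,0],[0,0,0]]}'
```

```text
t: 37.83
ee_pos: [506.8, 382.2, 226.0]
orientation: [3.134, -0.208, -0.003]
ft_force: [1.1, 0.3, 0.2]
width: 44.0
grasp_force: 0.0
t: 38.67
ee_pos: [507.0, 383.1, 94.5]
orientation: [3.134, -0.205, -0.001]
ft_force: [-0.5, 0.2, 1.3]
width: 43.6
grasp_force: 0.0
t: 39.42
ee_pos: [507.4, 382.8, 95.8]
orientation: [-3.135, 0.206, -0.001]
ft_force: [-0.9, -2.8, 5.4]
width: 13.7
grasp_force: 30.0
```

Gripped at 13.7 mm. I'll lift gently by about 110 mm.

```bash
python3 -m pendant '{"grip":[-1,-1,-1,-1,-1,-1],"linear":[[0,0,-1],[0,0,-3],[0,0,-4],[0,0,-4],[0,0,-4],[0,0,-4]],"angular":[[0,0,0],[0,0,0],[0,0,0],[0,0,0],[0,0,0],[0,0,0]]}'
python3 -m pendant '{"grip":[-1,-1,-1,-1,-1,-1,-1,-1,-1,-1,-1],"linear":[[0,0,-6],[0,0,-9],[0,0,-12],[0,0,-12],[0,0,-12],[0,0,-12],[0,0,-12],[0,0,-9],[0,0,-6],[0,0,0],[0,0,0]],"angular":[[0,0,0],[0,0,0],[0,0,-0.023],[0,0,-0.023],[0,0,-0.023],[0,0,0],[0,0,0],[0,0,0],[0,0,0],[0,0,0],[0,0,0]]}'
python3 - <<'E'
from h import *
s=img("side");cv2.imwrite("pics/s5.png",crop(s,110,170,170,170,3.5))
go([651.4,-0.8,205],-93.4)
E
```

```text
t: 39.92
ee_pos: [507.1, 382.9, 115.5]
orientation: [3.135, -0.206, -0.0]
ft_force: [0.7, -0.4, -4.6]
width: 14.1
grasp_force: 30.0
t: 40.83
ee_pos: [507.1, 382.9, 205.4]
orientation: [-3.14, 0.098, -0.0]
ft_force: [0.3, 0.3, -5.0]
width: 13.8
grasp_force: 30.0
pos [506.8 382.7 204.7] yaw -93.6 z [-0.001 -0.001 -1.   ] F [-0.7 -0.5 -5.4] w 13.7 t 40.9
turn z rad -0.003 lin [ 1.670e+02  3.742e+02 -3.000e-01] rows>= 10
```

View pics/s5.png

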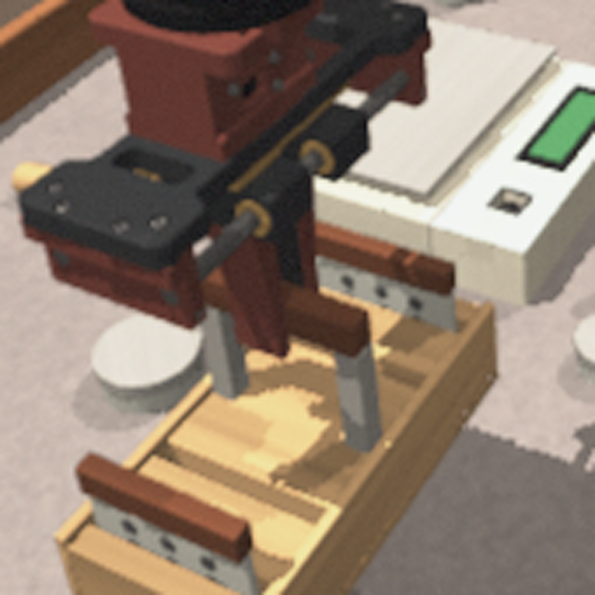

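The carrier hangs level with both plates in it. I'll carry it smoothly over the pan.

```bash
python3 -m pendant '{"grip":[-1,-1,-1,-1,-1,-1,-1,-1,-1,-1,-1,-1],"linear":[[2.2,5,0],[4.5,10,0],[6.7,15,0],[6.7,15,0],[6.7,15,0],[6.7,15,0],[6.7,15,0],[6.7,15,0],[6.7,15,0],[6.7,15,0],[6.7,15,0],[6.7,15,0]],"angular":[[0,0,0],[0,0,0],[0,0,0],[0,0,0],[0,0,0],[0,0,0],[0,0,0],[0,0,0],[0,0,0],[0,0,0],[0,0,0],[0,0,0]]}' >/dev/null
python3 -m pendant '{"grip":[-1,-1,-1,-1,-1,-1,-1,-1,-1,-1,-1],"linear":[[6.7,15,0],[6.7,15,0],[6.7,15,0],[6.7,15,0],[6.7,15,0],[6.7,15,0],[6.7,15,0],[6.7,15,0],[6.7,15,0],[6.7,15,0],[6.7,15,0]],"angular":[[0,0,0],[0,0,0],[0,0,0],[0,0,0],[0,0,0],[0,0,0],[0,0,0],[0,0,0],[0,0,0],[0,0,0],[0,0,0]]}'
python3 -m pendant '{"grip":[-1,-1,-1,-1,-1,-1,-1],"linear":[[6.7,15,0],[6.7,14,0],[4.2,9.5,0],[2,4.5,0],[0,0,0],[0,0,0],[0,0,0]],"angular":[[0,0,0],[0,0,0],[0,0,0],[0,0,0],[0,0,0],[0,0,0],[0,0,0]]}'
python3 -c "
from h import *
go([651.4,-0.8,172],-93.4)"
```

```text
t: 42.8
ee_pos: [633.5, 42.5, 204.6]
orientation: [3.14, -0.098, -0.002]
ft_force: [-0.3, 0.1, -4.9]
width: 13.9
grasp_force: 30.0
t: 43.38
ee_pos: [650.4, 0.9, 205.1]
orientation: [-3.14, 0.097, 0.001]
ft_force: [-0.1, 0.5, -4.2]
width: 13.7
grasp_force: 30.0
pos [650.4   0.9 205.1] yaw -93.5 z [-0.  0. -1.] F [-0.1  0.5 -4.2] w 13.7 t 43.4
turn z rad -0.002 lin [ 1.1  1.6 33.1] rows>= 1
```

```bash
python3 -m pendant '{"grip":[-1,-1,-1,-1,-1,-1,-1,-1,-1,-1,-1,-1],"linear":[[1.1,1.6,2],[0,0,4],[0,0,5],[0,0,5],[0,0,5],[0,0,4],[0,0,4],[0,0,3],[0,0,2],[0,0,2],[0,0,2],[0,0,0]],"angular":[[0,0,0],[0,0,0],[0,0,0],[0,0,0],[0,0,0],[0,0,0],[0,0,0],[0,0,0],[0,0,0],[0,0,0],[0,0,0],[0,0,0]]}'
python3 -m pendant '{"grip":[-1,-1,-1,-1,-1,-1],"linear":[[0,0,1],[0,0,1],[0,0,1],[0,0,0.5],[0,0,0],[0,0,0]],"angular":[[0,0,0],[0,0,0],[0,0,0],[0,0,0],[0,0,0],[0,0,0]]}'
python3 -c "
from h import *
go([651.4,-0.8,161.5],-93.4)"
```

```text
t: 44.38
ee_pos: [651.5, -1.4, 166.8]
orientation: [3.14, -0.098, -0.001]
ft_force: [-0.1, 0.3, -4.4]
width: 13.9
grasp_force: 30.0
t: 44.88
ee_pos: [651.7, -1.4, 163.7]
orientation: [3.14, -0.098, 0.0]
ft_force: [-0.3, -0.5, -4.6]
width: 13.7
grasp_force: 30.0
pos [651.7  -1.4 163.7] yaw -93.6 z [ 0. -0. -1.] F [-0.3 -0.5 -4.6] w 13.7 t 44.9
turn z rad -0.003 lin [-0.3 -0.6  2.2] rows>= 1
```

```bash
python3 -m pendant '{"grip":[-1,-1,-1,-1],"linear":[[0,0,0.7],[0,0,0.7],[0,0,0],[0,0,0]],"angular":[[0,0,0],[0,0,0],[0,0,0],[0,0,0]]}'
python3 -m pendant '{"grip":[-1,-1,-1,-1],"linear":[[0,0,0.5],[0,0,0.5],[0,0,0],[0,0,0]],"angular":[[0,0,0],[0,0,0],[0,0,0],[0,0,0]]}'
```

```text
t: 45.22
ee_pos: [651.6, -1.4, 162.2]
orientation: [3.14, -0.098, -0.0]
ft_force: [-0.0, -0.5, -5.2]
width: 13.8
grasp_force: 30.0
t: 45.55
ee_pos: [651.7, -1.4, 161.8]
orientation: [-3.14, 0.098, -0.0]
ft_force: [-2.5, -1.1, 0.4]
width: 13.7
grasp_force: 30.0
```

It has touched down on the pan, so I'll release and rise.

```bash
python3 -m pendant '{"grip":[-0.6,-0.5,-0.4,-0.2,0,0,0],"linear":[[0,0,0],[0,0,0],[0,0,0],[0,0,0],[0,0,0],[0,0,0],[0,0,0]],"angular":[[0,0,0],[0,0,0],[0,0,0],[0,0,0],[0,0,0],[0,0,0],[0,0,0]]}'
python3 -m pendant '{"grip":[0,0,0,0,0,0,0,0,0,0],"linear":[[0,0,-4],[0,0,-8],[0,0,-14],[0,0,-18],[0,0,-18],[0,0,-18],[0,0,-14],[0,0,-8],[0,0,0],[0,0,0]],"angular":[[0,0,0],[0,0,0],[0,0,0],[0,0,0],[0,0,0],[0,0,0],[0,0,0],[0,0,0],[0,0,0],[0,0,0]]}'
python3 - <<'E'
from slots import *
s=img("side");go([651,0,260]);cv2.imwrite("pics/s6.png",crop(s,150,110,210,150,3.6))
E
```

```text
t: 46.13
ee_pos: [651.7, -1.4, 161.3]
orientation: [3.14, -0.098, 0.0]
ft_force: [-0.2, -0.4, 0.4]
width: 43.4
grasp_force: 0.0
t: 46.97
ee_pos: [651.7, -1.5, 263.6]
orientation: [3.14, -0.098, 0.001]
ft_force: [0.3, 0.4, -1.3]
width: 43.8
grasp_force: 0.0
pos [651.2  -1.4 262.7] yaw -93.6 z [-0.001  0.    -1.   ] F [-1.1  0.4 -0.6] w 44.0 t 47.0
turn z rad 0.0 lin [-0.3 -1.4  2.7] rows>= 1
```

View pics/s6.png

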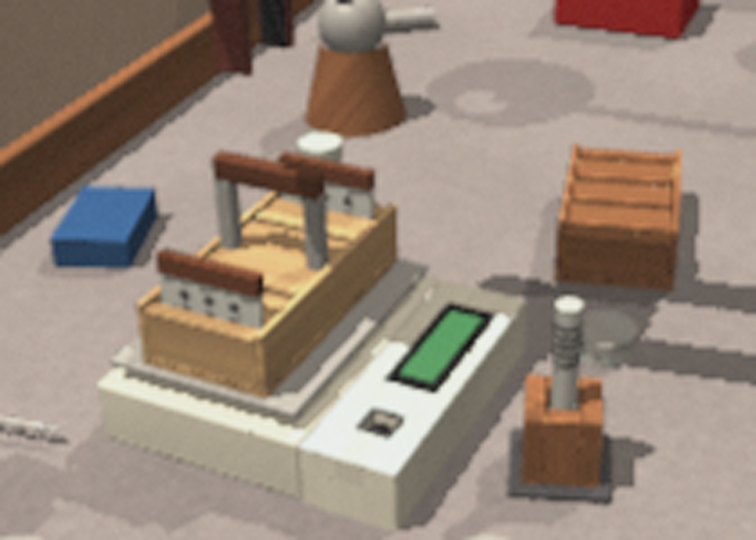

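The picture shows the carrier centred and lengthways on the pan around (225,190) with both plates upright, the rack empty and the stylus upright at (307,205). I'll hand the job in.

```bash
python3 -c "
from workcell import ctrl
print(ctrl.close_job())"
```

```text
the job is handed in; nothing more can be done
None
```

The job is handed in with no verdict returned: the zero button was pressed with the stylus and the stylus put back upright, both plates from the rack moved into the carrier, and the carrier set down on the pan level and, by the last picture, centred with nothing knocked over.

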